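Prop the chest lid open and take out the charcoal block

TASK

Open the lid of the wooden chest all the way, swing the prop rod at its left side up out of its clip and let the lid down onto it, so that the rod's end sits in the slot under the lid and holds it open. Then tip the black charcoal block forward by its top out of the packed row until it leans on the chest's front wall, lift it out, and stand it gently on end in the middle of the bare half of the soldering board, leaving the pale bricks standing in the chest and the other things on the table where they are.

Things in the scene. Friction and masses are not known exactly. Their poses are not given: they have to be found in the camera images.
- chest: Wooden chest for soldering blocks, fixed, 150 (x) x 218 (y) x 105 mm high without its lid. Origin: centre of its underside; +x from its front to its hinged back, +y to its left side, where the prop rod is, z up. Its front wall (8 mm thick, outer face at x = -75 mm) is cut down to 70 mm height except at its corners (|y| over 80 mm).
- row_foot (a point): Where the row's lower front edge stands on the chest's floor, mid-width: chest x = -21, y = 0, z = 6 mm. Four blocks stand there side by side along y like books, pitch 32.5 mm, 2 mm between them, tops at z = 102 mm. Behind them a solid rail up to z = 100 mm, beside the row cheeks 80 mm high (y = +-66 to 72): no room for fingers. In front a 4 mm sill, then free floor to the front wall.
- lid (a joint): Lid hinge, rad: 0 shut, 1.69 (97 deg) fully open on its stop. Axis along chest y at chest x = +75, z = 105 mm. 0.5 to 0.6 kg, moves freely (about 2.5 N at the handle): past 90 deg it stands open by itself, but a tug forward brings it down, and it falls shut unless the prop holds it, at 1.37 rad (78 deg). Lid: 10 mm thick, 158 mm long from the hinge, its left edge 24 mm beyond the chest's side.
- lid_handle (a point): Middle of the lid's bow handle: a 10 mm round steel bar, 110 mm long along chest y, 30 mm beyond the lid's front edge, 188 mm from the hinge axis and 5 mm above the plane of the lid's underside. Lid shut: chest x = -113, z = 110 mm, 33 mm of free space between bar and chest front. Lid fully open: about 292 mm above the table.
- lid_slot (a point): Seat for the rod's end bar in the steel catch under the lid's left overhang, 102.5 mm from the hinge axis, 4 mm off the underside: a slot 13 mm long between a 5 mm thick run (70 to 94 mm from the hinge) and a 14 mm high tooth. With the lid fully open and the rod leaning on the run, the rod's end slides along the run into the slot by itself when the lid is tugged forward.
- prop (a joint): Prop rod's hinge, rad: 0 lying in its open-topped clip along the chest's left side, pointing to the front; grows as the rod's end swings up and back; 1.57 upright, 1.70 seated in the slot, 1.92 leaning on the run of the fully open lid. Axis along chest y through chest x = +35, z = 81 mm. 60 g, moves freely; past upright it falls back onto the open lid. It cannot come up under a shut lid.
- prop_tip (a point): Point of the 8 mm thick cross bar at the rod's end, 124.5 mm from the rod's axis, that goes into the lid's slot; rod in its clip: chest x = -89.5, y = 122, z = 81 mm.
- prop_grip (a point): Middle of the black rubber sleeve (13 mm thick, 40 mm long, along chest y) on the same cross bar, 37 mm farther out (chest y = 159 mm), clear of the lid's edge: push the rod up by it.
- charcoal: Charcoal block, black, plain, 59 x 96 x 31 mm, 90 g, on end in one of the row's four places. Its y is its long axis (up at the start), x its 59 mm width (along chest x), z its thickness. Origin: middle of its +y (chest) broad face. Tipped forward on its lower front edge it passes its balance at 32 deg and comes to lean on the front wall at about 36 deg, its top clear of its neighbours.
- charcoal_mid (a point): Centre of the charcoal block, 48 mm above its lower end.
- charcoal_top (a point): Centre of the upper 59 x 31 mm end of the charcoal block.
- board: Grey soldering board, fixed, 80 (x) x 150 (y) x 13 mm high. Origin: centre of its underside, z up. A steel block, 64 x 64 x 20 mm, is fixed on its +y half (y = 8 to 72 mm); the other half is bare.
- board_spot (a point): Middle of the board's bare half, on its upper face (board y = -34 mm, 13 mm above the table).
- brick_0: Pale pressed brick in the row, to stay standing in its place in the chest: 59 x 31 x 96 mm, with rows of small holes in its broad faces and a 10 mm wide, 7 mm deep groove along its top. Origin: middle of its +y broad face, 48 mm above its foot; z up.
- brick_1: Pale pressed brick in the row, to stay standing in its place in the chest: 59 x 31 x 96 mm, with rows of small holes in its broad faces and a 10 mm wide, 7 mm deep groove along its top. Origin: middle of its +y broad face, 48 mm above its foot; z up.
- brick_2: Pale pressed brick in the row, to stay standing in its place in the chest: 59 x 31 x 96 mm, with rows of small holes in its broad faces and a 10 mm wide, 7 mm deep groove along its top. Origin: middle of its +y broad face, 48 mm above its foot; z up.
- hammer: Chasing hammer with a wooden handle, 235 mm, lying at the left edge of the table. A bystander: leave it where it is (a nudge of 30 mm is too much).
- pliers: Pliers, 144 mm, lying at the front left. A bystander: leave it where it is (a nudge of 30 mm is too much).
- wax_tube: Upright wax tube, 26 mm thick and 60 mm high, at the right edge. A bystander: leave it where it is (a nudge of 30 mm is too much).
- mug: Enamel mug, 81 mm wide and 94 mm high, at the back left. A bystander: leave it where it is (a nudge of 30 mm is too much).
- masking: Roll of masking tape, 98 mm wide, lying flat at the right of the chest. A bystander: leave it where it is (a nudge of 30 mm is too much).

How it is judged:
By the outcome, as a careful person would: the job done as asked, in the order asked, and still so for the second after the job is handed in, with the robot touching nothing.
It also fails if it takes over 72 s, if anything falls off the work surface, if the arm or the gripper's body presses on something with over 40 N, if the wrist force passes 120 N, or if a joint passes its speed limit or range.

ROBOT

A 6-joint arm with a two-finger parallel gripper is mounted at the origin on a cart in front of the work surface, level with it; the furniture and walls round the work are solid. World frame = base frame: x ahead of the robot, y to its left, z up, the work surface at z = 0. Lengths are in m, angles in rad, forces in N, time in s.
With the tool pointing down it reaches from about 0.425 to 0.95 m from the base axis. Payload 3.5 kg.
Tool frame: the origin (TCP) lies at the very end of the fingers, on their centre line; the grasp point (between the pads) lies 19 mm behind it; z points along the fingers, y is the line along which they close (so a half turn about z gives the same grasp; the last joint's range is limited). The gripper opens to 85 mm and grips with 20 to 120 N. Pads are 22 mm wide; open, the fingers measure 114 mm over their backs; the gripper's body (76 mm by 85 mm) begins 54 mm behind the grasp point. The pads swing forward as they close: fully open they stand 13 mm farther back than shut.
Start: joints at [0.981, 0.286, 1.577, -0, 1.279, -0.15], TCP at [0.287, 0.611, 0.231] pointing down, gripper open.
Joint ranges: [-2.77, 2.77], [-0.9, 2.22], [0.21, 2.48], [-1.53, 4.67], [0.24, 2.81], [-2.84, 2.84]. Speed limits (rad/s): [2.79, 2.79, 3.14, 3.14, 3.14, 3.14].

INTERFACE

Orientations are given as a unit quaternion [x, y, z, w].
In Python, from plant import get_state, read_camera, sign_off, recognise gives the robot as it stands.
- The arm moves only by the tool arm_command, never from a script. Its argument "steps" is a list of rows, each an object with "translation": the shift along the tool's x, y, z scaled (see below), a list of three; "twist": the turn, a rotation vector about the tool's x, y, z scaled (see below), a list of three; "fingers": the opening, from -1 (shut) to 1 (fully open). In form: [{"translation": [x, y, z], "twist": [rx, ry, rz], "fingers": fingers}, ...]. A call has 1 to 5 rows; each row is the pose to reach, as a shift and turn from the pose commanded when the call began, along the tool's axes at that moment; what a row does not reach only later rows make up. The controller multiplies each number of a shift by 75 cm and each number of a turn by 60 degrees. A row lasts 1/8 s, in which the tool goes at most 62.5 mm and 10.7 degrees, less where a joint would pass 70% of its speed; a pose out of reach is approached as far as the arm can. A call with a number of a shift or a turn outside -1 to 1 is refused whole. A call with a gripper value outside its range is refused whole. The fingers move at their own pace and stop on an object; "grip_force" is the grip in N (left out, the last holds). Time passes only in rows, so rows that repeat a pose let the fingers close. It gives the time, the measured TCP pose, the force, the opening and the grip force at its end, in the units of the state.
- get_state(): the state, without advancing time (a new reading comes with each control period).
- read_camera(name): name is "scene" or "top" or "wrist"; returns a dict with "pixels" (384x512x3 uint8, red, green, blue), "K" (3x3 intrinsics, pixels), "R" (3x3) and "t" (3): a world point X has camera coordinates R X + t; the wrist camera has in their place "T_tool_cam" (4x4, takes a point from camera to tool coordinates, whose origin is the TCP and whose axes are the flange's). Camera axes: x right, y down, z forward; pixel columns grow to the right and rows downward; lengths in m; the calibration is good to about 2 mm. A picture is of the moment at which its call begins: read the wrist's pose just before it. There is no depth.
- sign_off(): hands the job in; it is judged then, once.
Trained networks look in a picture, given as the dict that the camera call returned (one of the last four; its "shot" number tells which), for a name from the list of things; names that differ only in an ending like _2 or _b are one class to them, and where a whole thing is asked for, a point or a joint stands for the part that bears it (a point fixed in the world has none). Each returns a list of dicts, best first, with "conf" (0 to 1); they miss things now and then, are a little off and sometimes report something else, mostly with a low value. They report only what shows in the picture. A call takes as long as a camera call.
- recognise(picture, query): "point" ([row, column] in pixels, amid what is visible of it).
The state is a dict: "time": time; "qpos": joint angles; "dq": joint speeds; "joint_efforts": joint torques, N m; "eef_pos": TCP position; "tcp_rot": TCP orientation; "contact_force": force on the tool from outside, world axes, zero at the start; "wrist_torque": the same for the moment, N m; "opening": opening from 0.0 (shut) to 1.0 (fully open); "finger_force": force on a finger pad.
Only numpy, scipy, OpenCV 4.12 (cv2) and the standard library are available. Lean on these libraries where they do the work, as an engineer would, in place of code of your own. Each camera call takes 0.05 s, during which the arm holds its last target. There are 200 camera calls.

## Working session

There is one attempt and no reset: what is moved stays moved. The work goes in short steps, Python scripts to look and compute and a tool call to move; the robot and the scene stay as the last step left them, time stands still between calls to the robot, and variables do not carry over. Pictures are saved under pics/ and viewed, at most 10 in all, crops included, and the job is handed in when it is done.

Besides the shell and the picture viewer there is one more tool, called after "Request:" by a JSON object that holds its "fn" and its "kwargs". arm_command: Moves the arm, as the interface text tells. Shifts and turns lie within -1 to 1; 1 stands for 75 cm of shift or 60 degrees of turn. Its arguments: {"type":"object","properties":{"steps":{"type":"array"},"grip_force":{"type":"number"}},"required":["steps"]}

```bash
ls; mkdir -p pics; python3 - <<'E'
from plant import *
import cv2
print(get_state())
for n in ("scene","top"):
    p=read_camera(n); cv2.imwrite(f"pics/{n}0.png",p["pixels"][:,:,::-1]); print(n,p["K"].tolist(),p["R"].tolist(),p["t"].tolist())
    for q in ("chest","lid_handle","prop_tip","prop_grip","charcoal","board","board_spot","row_foot","brick_0","lid","mug","masking","hammer","pliers","wax_tube"):
        try: print(q,[(r["point"],round(r["conf"],2)) for r in recognise(p,q)][:3])
        except Exception as e: print(q,e)
E
```

```text
pics
{'time': 0.0, 'qpos': array([ 9.80987830e-01,  2.87177247e-01,  1.57819428e+00,  1.66696688e-05,
        1.27862090e+00, -1.50006551e-01]), 'dq': array([-0.00054456,  0.0013072 ,  0.00084619,  0.00010318, -0.00076118,
        0.00056373]), 'joint_efforts': array([ 2.70867122e-04, -4.06000650e+01, -2.92621458e+01, -1.50534015e-04,
        5.76405495e-03,  1.47662712e-05]), 'eef_pos': array([0.28698542, 0.61021442, 0.22993012]), 'tcp_rot': array([ 2.18135177e-01,  9.75917827e-01, -1.11584467e-03, -4.41233872e-04]), 'contact_force': array([ 0.61086784, -0.09139092, -0.49103362]), 'wrist_torque': array([-0.04105926, -0.03238359, -0.00987545]), 'finger_force': 0.0, 'opening': 0.998696228832744}
scene [[378.51927524804216, 0.0, 253.7251473441651], [0.0, 378.51927524804216, 193.22838134810732], [0.0, 0.0, 1.0]] [[0.5028617478926275, -0.8643573340020927, 0.004057297520097359], [-0.3393310530253185, -0.20172719311641757, -0.9187821156346593], [0.7949745272391439, 0.46064361356059935, -0.3947441732650823]] [-0.2772982064318664, 0.2539305299399507, 0.524041491768579]
chest [([195.5, 270.2]
[... 699 characters left out ...]
015, -0.9997868474067562, -0.0013001230732354776], [-0.9828383009262726, -0.02001731478256559, -0.1833798825969025], [0.18331476972656524, 0.005056368395963082, -0.9830412648199163]] [-0.015753119359015712, 0.5412904282501982, 0.9257151279532996]
chest [([166.5, 268.9], 0.94)]
lid_handle [([163.1, 269.5], 0.83)]
prop_tip [([211.0, 231.6], 0.59)]
prop_grip []
charcoal []
board []
board_spot []
row_foot [([167.2, 270.0], 0.74), ([186.6, 336.7], 0.65)]
brick_0 []
lid [([167.4, 270.4], 0.64)]
mug [([161.4, 173.8], 0.67)]
masking [([228.8, 185.0], 0.7), ([142.8, 337.7], 0.69)]
hammer [([231.4, 185.8], 0.76)]
pliers [([247.3, 215.0], 0.78), ([166.9, 271.4], 0.64)]
wax_tube [([253.3, 211.4], 0.53)]
```

```bash
python3 - <<'E'
import cv2,numpy as np
a=cv2.imread("pics/scene0.png")[130:290,110:410]; b=cv2.imread("pics/top0.png")[90:330,130:400]
a=cv2.resize(a,(780,416),interpolation=3);b=cv2.resize(b,(675,600),interpolation=3)
cv2.imwrite("pics/s0.png",a);cv2.imwrite("pics/t0.png",b)
E
```

```text
(no output)
```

View pics/s0.png

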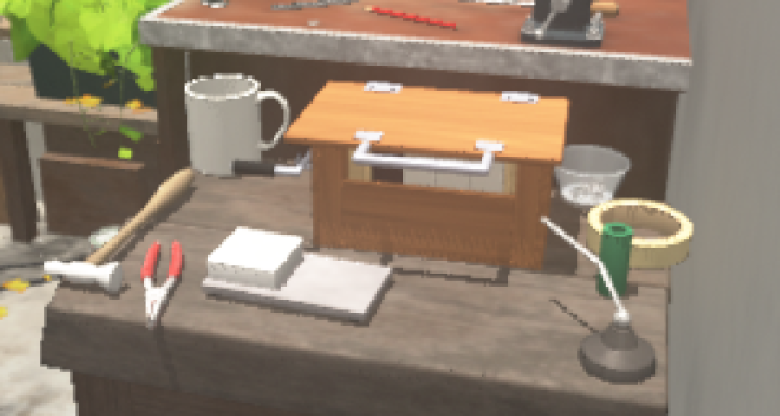

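View pics/t0.png

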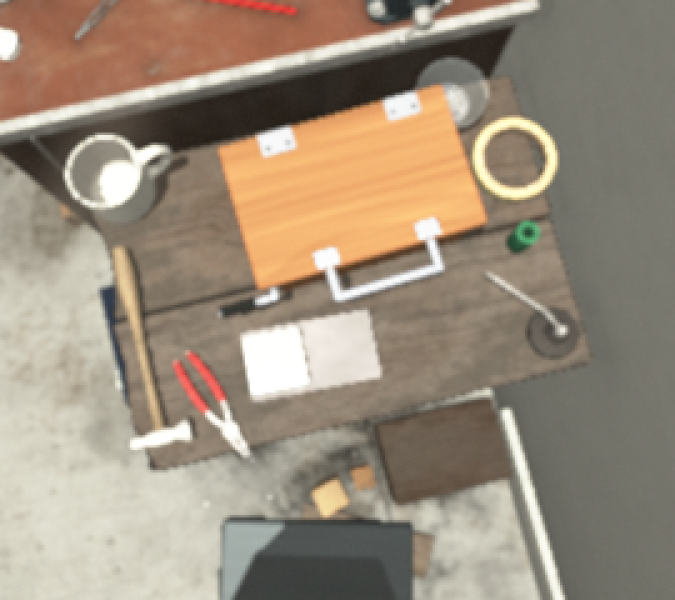

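The scene shows the chest shut, with its handle toward the robot, the rod with its black sleeve at the left, and charcoal just visible as the leftmost (+y) slot at crop (388,175). The board is in front, with the steel block on its left half. I'll fit the chest and board poses from the corners I read off.

```bash
cat > h.py <<'E'
import numpy as np, cv2
from plant import *
from scipy.optimize import least_squares
from scipy.spatial.transform import Rotation as Ro
def proj(c,X): 
    q=c["K"]@(c["R"]@np.asarray(X,float)+np.asarray(c["t"])); return q[:2]/q[2]
def w(pose,p):
    x,y,a=pose[:3]; c,s=np.cos(a),np.sin(a); return np.array([x+c*p[0]-s*p[1],y+s*p[0]+c*p[1],p[2]])
E
python3 - <<'E'
from h import *
C={"s":read_camera("scene"),"t":read_camera("top")}
def px(k,u,v): return (np.array([110,130])+(np.array([u,v])+.5)/2.6-.5) if k=="s" else (np.array([130,90])+(np.array([u,v])+.5)/2.5-.5)
R=None
obs=[("t",219,151,.075,.133,.115),("t",259,290,-.083,.133,.115),("t",487,218,-.083,R,.115),("t",444,85,.075,R,.115),
("t",338,295,-.113,.055,.110),("t",440,264,-.113,-.055,.110),
("s",287,138,-.083,.133,.105),("s",568,159,-.083,R,.105),("s",328,82,.075,.133,.115),("s",568,97,.075,R,.115),("s",358,158,-.113,.055,.11),("s",492,170,-.113,-.055,.11),("s",316,247,-.075,.109,0),("s",541,269,-.075,-.109,0),
("t",221,313,-.0895,.179,.081),("s",233,167,-.0895,.179,.081)]
f=lambda q:np.concatenate([proj(C[k],w(q,(x,q[3] if y is None else y,z)))-px(k,u,v) for k,u,v,x,y,z in obs])
r=least_squares(f,[.7,0,0.3,-.11],loss="soft_l1");print("chest",r.x.round(4));print(f(r.x).reshape(-1,2).round(1).tolist())
ob=[("t",371,311,.04,-.075,.013),("t",381,378,-.04,-.075,.013),("t",250,400,-.04,.075,.013),("s",366,317,-.04,-.075,.013),("s",391,268,.04,-.075,.013),("s",205,283,-.04,.075,.013)]
g=lambda q:np.concatenate([proj(C[k],w(q,(x,y,z)))-px(k,u,v) for k,u,v,x,y,z in ob])
b=least_squares(g,[.55,.05,0.2],loss="soft_l1");print("board",b.x.round(4),g(b.x).reshape(-1,2).round(1).tolist())
for n,p in dict(handle=(-.113,0,.11),hinge=(.075,0,.105),grip=(-.0895,.159,.081),foot=(-.021,0,.006)).items(): print(n,w(r.x,p).round(4))
print("spot",w(b.x,(0,-.034,.013)).round(4))
E
```

```text
chest [ 0.6098 -0.0402  0.3209 -0.1195]
[[-0.5, -0.5], [0.2, 0.0], [1.3, 0.6], [-0.7, -0.7], [0.8, 0.4], [0.2, 0.5], [-1.1, 1.8], [-1.3, 2.7], [-0.5, -1.1], [0.9, -0.3], [0.9, -0.3], [-2.0, -0.8], [-0.7, -1.4], [1.2, -0.8], [0.5, -0.0], [0.8, -0.7]]
board [0.4301 0.0055 0.1811] [[0.0, -0.4], [0.9, 0.6], [0.7, 0.4], [-0.8, -2.0], [1.6, -0.4], [-1.4, -1.1]]
handle [ 0.5026 -0.0759  0.11  ]
hinge [ 0.681  -0.0166  0.105 ]
grip [0.4748 0.0824 0.081 ]
foot [ 0.5899 -0.0468  0.006 ]
spot [ 0.4363 -0.0279  0.013 ]
```

```bash
cat >> h.py <<'E'
CH=[.6098,-.0402,.3209]; BD=[.4301,.0055,.1811]
def rot(head,tilt=0,axis=CH[2]+np.pi/2):
    """tool pointing down, tool y at world heading; then body leaned toward chest front by tilt (about chest y)"""
    y=np.array([np.cos(head),np.sin(head),0]); z=np.array([0,0,-1.]); R0=np.c_[np.cross(y,z),y,z]
    ax=np.array([np.cos(axis),np.sin(axis),0]); return Ro.from_rotvec(-ax*tilt)*Ro.from_matrix(R0)
def cur():
    s=get_state(); return s["eef_pos"],Ro.from_quat(s["tcp_rot"])
def rows(targets,start=None):
    """targets: (grasp-or-tcp world pos, Rotation, fingers); calls of 5 rows, chained on rounded commands"""
    p,R=start or cur(); 
    for i in range(0,len(targets),5):
        print("CALL")
        for q,Q,f in targets[i:i+5]:
            t=(R.inv().apply(np.asarray(q)-p)/.75).round(3); v=((R.inv()*Q).as_rotvec()/np.radians(60)).round(3)
            print({"translation":t.tolist(),"twist":v.tolist(),"fingers":round(f,2)})
        p,R=p+R.apply(t*.75),R*Ro.from_rotvec(v*np.radians(60))
    return p,R
def handle(th): return w(CH,(.075-.188*np.cos(th)+.005*np.sin(th),0,.105+.188*np.sin(th)+.005*np.cos(th)))
def grasp(p,R): return np.asarray(p)+.019*R.apply([0,0,1])
E
python3 - <<'E'
from h import *
R=rot(CH[2]); t=grasp(handle(0),R)
up=t+[0,0,.08]
s=rows([(up,R,-.45)]*14)
E
```

```text
CALL
{'translation': [-0.649, -0.706, 0.08], 'twist': [-0.0, 0.0, 0.774], 'fingers': -0.45}
{'translation': [-0.649, -0.706, 0.08], 'twist': [-0.0, 0.0, 0.774], 'fingers': -0.45}
{'translation': [-0.649, -0.706, 0.08], 'twist': [-0.0, 0.0, 0.774], 'fingers': -0.45}
{'translation': [-0.649, -0.706, 0.08], 'twist': [-0.0, 0.0, 0.774], 'fingers': -0.45}
{'translation': [-0.649, -0.706, 0.08], 'twist': [-0.0, 0.0, 0.774], 'fingers': -0.45}
CALL
{'translation': [-0.0, 0.0, 0.0], 'twist': [-0.0, 0.0, -0.0], 'fingers': -0.45}
{'translation': [-0.0, 0.0, 0.0], 'twist': [-0.0, 0.0, -0.0], 'fingers': -0.45}
{'translation': [-0.0, 0.0, 0.0], 'twist': [-0.0, 0.0, -0.0], 'fingers': -0.45}
{'translation': [-0.0, 0.0, 0.0], 'twist': [-0.0, 0.0, -0.0], 'fingers': -0.45}
{'translation': [-0.0, 0.0, 0.0], 'twist': [-0.0, 0.0, -0.0], 'fingers': -0.45}
CALL
{'translation': [-0.0, 0.0, 0.0], 'twist': [-0.0, 0.0, -0.0], 'fingers': -0.45}
{'translation': [-0.0, 0.0, 0.0], 'twist': [-0.0, 0.0, -0.0], 'fingers': -0.45}
{'translation': [-0.0, 0.0, 0.0], 'twist': [-0.0, 0.0, -0.0], 'fingers': -0.45}
{'translation': [-0.0, 0.0, 0.0], 'twist': [-0.0, 0.0, -0.0], 'fingers': -0.45}
```

Request:
{"fn": "arm_command", "kwargs": {"steps": [{"translation": [-0.27, -0.294, 0.04], "twist": [0, 0, 0.4], "fingers": -0.45}, {"translation": [-0.27, -0.294, 0.04], "twist": [0, 0, 0.4], "fingers": -0.45}, {"translation": [-0.27, -0.294, 0.04], "twist": [0, 0, 0.4], "fingers": -0.45}, {"translation": [-0.27, -0.294, 0.04], "twist": [0, 0, 0.4], "fingers": -0.45}, {"translation": [-0.27, -0.294, 0.04], "twist": [0, 0, 0.4], "fingers": -0.45}], "grip_force": 20}}

```text
time: 2.33
eef_pos: [0.377, 0.323, 0.2013]
tcp_rot: [0.416, 0.909, 0.0, 0.0]
contact_force: [-0.6, -0.7, 1.0]
opening: 0.276
finger_force: 0.0
```

```bash
python3 - <<'E'
from h import *
print(get_state()["eef_pos"],get_state()["opening"])
R=rot(CH[2]); t=grasp(handle(0),R)
up=t+[0,0,.08]
p,Q=cur()
h1=p+(up-p)*.6
s=rows([(h1,R,-.45)]*5+[(up,R,-.45)]*5+[(t+[0,0,.02],R,-.45)]*5)
E
```

```text
[0.37703046 0.3229954  0.20131406] 0.2764598584149397
CALL
{'translation': [-0.307, -0.132, 0.024], 'twist': [0.001, 0.0, 0.373], 'fingers': -0.45}
{'translation': [-0.307, -0.132, 0.024], 'twist': [0.001, 0.0, 0.373], 'fingers': -0.45}
{'translation': [-0.307, -0.132, 0.024], 'twist': [0.001, 0.0, 0.373], 'fingers': -0.45}
{'translation': [-0.307, -0.132, 0.024], 'twist': [0.001, 0.0, 0.373], 'fingers': -0.45}
{'translation': [-0.307, -0.132, 0.024], 'twist': [0.001, 0.0, 0.373], 'fingers': -0.45}
CALL
{'translation': [-0.223, -0.004, 0.017], 'twist': [-0.0, 0.0, 0.0], 'fingers': -0.45}
{'translation': [-0.223, -0.004, 0.017], 'twist': [-0.0, 0.0, 0.0], 'fingers': -0.45}
{'translation': [-0.223, -0.004, 0.017], 'twist': [-0.0, 0.0, 0.0], 'fingers': -0.45}
{'translation': [-0.223, -0.004, 0.017], 'twist': [-0.0, 0.0, 0.0], 'fingers': -0.45}
{'translation': [-0.223, -0.004, 0.017], 'twist': [-0.0, 0.0, 0.0], 'fingers': -0.45}
CALL
{'translation': [-0.0, 0.0, 0.08], 'twist': [-0.0, 0.0, 0.0], 'fingers': -0.45}
{'translation': [-0.0, 0.0, 0.08], 'twist': [-0.0, 0.0, 0.0], 'fingers': -0.45}
{'translation': [-0.0, 0.0, 0.08], 'twist': [-0.0, 0.0, 0.0], 'fingers': -0.45}
{'translation': [-0.0, 0.0, 0.08], 'twist': [-0.0, 0.0, 0.0], 'fingers': -0.45}
{'translation': [-0.0, 0.0, 0.08], 'twist': [-0.0, 0.0, 0.0], 'fingers': -0.45}
```

Request:
{"fn": "arm_command", "kwargs": {"steps": [{"translation": [-0.307, -0.132, 0.024], "twist": [0, 0, 0.373], "fingers": -0.45}, {"translation": [-0.307, -0.132, 0.024], "twist": [0, 0, 0.373], "fingers": -0.45}, {"translation": [-0.307, -0.132, 0.024], "twist": [0, 0, 0.373], "fingers": -0.45}, {"translation": [-0.307, -0.132, 0.024], "twist": [0, 0, 0.373], "fingers": -0.45}, {"translation": [-0.307, -0.132, 0.024], "twist": [0, 0, 0.373], "fingers": -0.45}]}}

```text
time: 2.95
eef_pos: [0.4532, 0.0825, 0.1835]
tcp_rot: [0.588, 0.809, -0.0, 0.0]
contact_force: [-1.0, 0.3, 0.1]
opening: 0.279
finger_force: 0.0
```

Request:
{"fn": "arm_command", "kwargs": {"steps": [{"translation": [-0.223, -0.004, 0.017], "twist": [0, 0, 0], "fingers": -0.45}, {"translation": [-0.223, -0.004, 0.017], "twist": [0, 0, 0], "fingers": -0.45}, {"translation": [-0.223, -0.004, 0.017], "twist": [0, 0, 0], "fingers": -0.45}, {"translation": [-0.223, -0.004, 0.017], "twist": [0, 0, 0], "fingers": -0.45}, {"translation": [-0.223, -0.004, 0.017], "twist": [0, 0, 0], "fingers": -0.45}]}}

```text
time: 3.58
eef_pos: [0.502, -0.0723, 0.1705]
tcp_rot: [0.584, 0.811, 0.0, -0.0]
contact_force: [-1.2, -0.5, 0.5]
opening: 0.274
finger_force: 0.0
```

```bash
python3 - <<'E'
from h import *
p,R=cur(); c=read_camera("wrist"); T=c["T_tool_cam"]; print(p,R.as_quat(),get_state()["contact_force"])
im=c["pixels"][:,:,::-1].copy()
# overlay predicted handle ends, lid corners
for y in (-.055,0,.055):
    for q in ((-.113,y,.11),(-.083,y,.115),(-.075,y,.07)):
        X=R.inv().apply(w(CH,q)-p); X=np.linalg.inv(T)@np.r_[X,1]; u=c["K"]@X[:3]; u=u[:2]/u[2]
        cv2.circle(im,tuple(int(v) for v in u),2,(0,0,255),-1)
cv2.imwrite("pics/w1.png",im)
Rt=rot(CH[2]); t=grasp(handle(0),Rt)
g=t
s=rows([(g,Rt,-.45)]*5+[(g,Rt,-1)]*5)
E
```

```text
[ 0.50200759 -0.07231531  0.17048863] [ 5.84463977e-01  8.11419519e-01  1.67766881e-04 -4.42407901e-04] [-0.2652028   0.66191817  0.25866581]
CALL
{'translation': [-0.005, -0.001, 0.106], 'twist': [-0.0, -0.001, 0.002], 'fingers': -0.45}
{'translation': [-0.005, -0.001, 0.106], 'twist': [-0.0, -0.001, 0.002], 'fingers': -0.45}
{'translation': [-0.005, -0.001, 0.106], 'twist': [-0.0, -0.001, 0.002], 'fingers': -0.45}
{'translation': [-0.005, -0.001, 0.106], 'twist': [-0.0, -0.001, 0.002], 'fingers': -0.45}
{'translation': [-0.005, -0.001, 0.106], 'twist': [-0.0, -0.001, 0.002], 'fingers': -0.45}
CALL
{'translation': [-0.0, 0.0, -0.0], 'twist': [-0.0, 0.0, 0.0], 'fingers': -1}
{'translation': [-0.0, 0.0, -0.0], 'twist': [-0.0, 0.0, 0.0], 'fingers': -1}
{'translation': [-0.0, 0.0, -0.0], 'twist': [-0.0, 0.0, 0.0], 'fingers': -1}
{'translation': [-0.0, 0.0, -0.0], 'twist': [-0.0, 0.0, 0.0], 'fingers': -1}
{'translation': [-0.0, 0.0, -0.0], 'twist': [-0.0, 0.0, 0.0], 'fingers': -1}
```

View pics/w1.png

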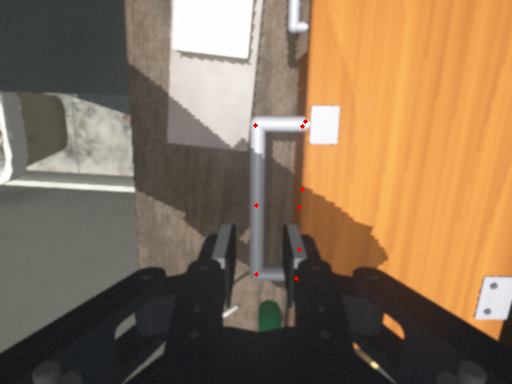

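The overlay dots land on the bar (column about 257), so the chest fit holds to about 1–2 mm.

Request:
{"fn": "arm_command", "kwargs": {"steps": [{"translation": [-0.005, -0.001, 0.05], "twist": [0, 0, 0], "fingers": -0.45}, {"translation": [-0.005, -0.001, 0.08], "twist": [0, 0, 0], "fingers": -0.45}, {"translation": [-0.005, -0.001, 0.106], "twist": [0, 0, 0], "fingers": -0.45}, {"translation": [-0.005, -0.001, 0.106], "twist": [0, 0, 0], "fingers": -0.45}, {"translation": [-0.005, -0.001, 0.106], "twist": [0, 0, 0], "fingers": -1}]}}

```text
time: 4.25
eef_pos: [0.5017, -0.0767, 0.0916]
tcp_rot: [0.584, 0.812, -0.001, -0.001]
contact_force: [1.3, 0.6, 1.2]
opening: 0.105
finger_force: 20.2
```

Request:
{"fn": "arm_command", "kwargs": {"steps": [{"translation": [0, 0, 0], "twist": [0, 0, 0], "fingers": -1}, {"translation": [0, 0, 0], "twist": [0, 0, 0], "fingers": -1}, {"translation": [0, 0, 0], "twist": [0, 0, 0], "fingers": -1}]}}

```text
time: 4.62
eef_pos: [0.5018, -0.0767, 0.0916]
tcp_rot: [0.585, 0.811, -0.0, -0.001]
contact_force: [-4.5, 0.6, 3.0]
opening: 0.108
finger_force: 20.3
```

```bash
python3 - <<'E'
from h import *
R=rot(CH[2]); p,_=cur(); off=p-grasp(handle(0),R); print(get_state()["finger_force"],get_state()["contact_force"],get_state()["opening"],off)
rows([(grasp(handle(th),R)+off,R,-1) for th in np.linspace(.1,1.66,15)])
E
```

```text
20.321777164936066 [-4.51891083  0.64572721  3.01322407] 0.10760685323156138 [-0.00079719 -0.00082133  0.00061508]
CALL
{'translation': [0.0, 0.002, -0.025], 'twist': [-0.002, -0.002, 0.0], 'fingers': -1}
{'translation': [0.0, 0.007, -0.052], 'twist': [-0.002, -0.002, 0.0], 'fingers': -1}
{'translation': [0.0, 0.015, -0.079], 'twist': [-0.002, -0.002, 0.0], 'fingers': -1}
{'translation': [0.0, 0.026, -0.105], 'twist': [-0.002, -0.002, 0.0], 'fingers': -1}
{'translation': [0.0, 0.04, -0.129], 'twist': [-0.002, -0.002, 0.0], 'fingers': -1}
CALL
{'translation': [0.0, 0.016, -0.023], 'twist': [0.0, -0.0, 0.0], 'fingers': -1}
{'translation': [0.0, 0.035, -0.043], 'twist': [0.0, -0.0, 0.0], 'fingers': -1}
{'translation': [0.0, 0.056, -0.062], 'twist': [0.0, -0.0, 0.0], 'fingers': -1}
{'translation': [0.0, 0.079, -0.078], 'twist': [0.0, -0.0, 0.0], 'fingers': -1}
{'translation': [0.0, 0.103, -0.091], 'twist': [0.0, -0.0, 0.0], 'fingers': -1}
CALL
{'translation': [0.0, 0.026, -0.011], 'twist': [0.0, -0.0, 0.0], 'fingers': -1}
{'translation': [0.0, 0.053, -0.018], 'twist': [0.0, -0.0, 0.0], 'fingers': -1}
{'translation': [0.0, 0.081, -0.023], 'twist': [0.0, -0.0, 0.0], 'fingers': -1}
{'translation': [0.0, 0.109, -0.024], 'twist': [0.0, -0.0, 0.0], 'fingers': -1}
{'translation': [0.0, 0.136, -0.022], 'twist': [0.0, -0.0, 0.0], 'fingers': -1}
```

Request:
{"fn": "arm_command", "kwargs": {"steps": [{"translation": [0, 0.002, -0.025], "twist": [0, 0, 0], "fingers": -1}, {"translation": [0, 0.007, -0.052], "twist": [0, 0, 0], "fingers": -1}, {"translation": [0, 0.015, -0.079], "twist": [0, 0, 0], "fingers": -1}, {"translation": [0, 0.026, -0.105], "twist": [0, 0, 0], "fingers": -1}, {"translation": [0, 0.04, -0.129], "twist": [0, 0, 0], "fingers": -1}]}}

```text
time: 5.25
eef_pos: [0.5287, -0.0679, 0.1884]
tcp_rot: [0.585, 0.811, -0.002, -0.003]
contact_force: [-9.1, -0.8, 1.4]
opening: 0.107
finger_force: 19.8
```

Request:
{"fn": "arm_command", "kwargs": {"steps": [{"translation": [0, 0.016, -0.023], "twist": [0, 0, 0], "fingers": -1}, {"translation": [0, 0.035, -0.043], "twist": [0, 0, 0], "fingers": -1}, {"translation": [0, 0.056, -0.062], "twist": [0, 0, 0], "fingers": -1}, {"translation": [0, 0.079, -0.078], "twist": [0, 0, 0], "fingers": -1}, {"translation": [0, 0.103, -0.091], "twist": [0, 0, 0], "fingers": -1}]}}

```text
time: 5.88
eef_pos: [0.605, -0.0436, 0.2599]
tcp_rot: [0.585, 0.811, -0.0, 0.001]
contact_force: [-4.3, -0.6, 4.9]
opening: 0.106
finger_force: 20.2
```

```bash
python3 - <<'E'
from h import *
R=rot(CH[2]); print(get_state())
off=np.array([-.0008,-.0008,.0006])
rows([(grasp(handle(th),R)+off,R,-1) for th in (1.2,1.31,1.43,1.54,1.66,1.69,1.69)])
E
```

```text
{'time': 5.875, 'qpos': array([-2.38649849e-01,  1.14961147e-01,  1.72328452e+00, -1.12067263e-03,
        1.30079336e+00, -5.59773112e-01]), 'dq': array([ 0.13064252,  0.25007298, -0.3984934 , -0.00509783,  0.12993866,
        0.13047814]), 'joint_efforts': array([  0.22779213, -32.95572281, -28.17363203,   0.45113624,
        -0.95552322,  -0.15031303]), 'eef_pos': array([ 0.60499018, -0.04361974,  0.25991329]), 'tcp_rot': array([ 5.84843468e-01,  8.11144991e-01, -1.95172336e-05,  1.38625748e-03]), 'contact_force': array([-4.28821692, -0.59108395,  4.89308544]), 'wrist_torque': array([-0.21769589,  0.7677877 , -0.12756946]), 'finger_force': 20.174953043460846, 'opening': 0.1057294861866506}
CALL
{'translation': [0.002, 0.022, -0.005], 'twist': [0.002, 0.002, 0.0], 'fingers': -1}
{'translation': [0.002, 0.048, -0.013], 'twist': [0.002, 0.002, 0.0], 'fingers': -1}
{'translation': [0.002, 0.078, -0.018], 'twist': [0.002, 0.002, 0.0], 'fingers': -1}
{'translation': [0.002, 0.105, -0.02], 'twist': [0.002, 0.002, 0.0], 'fingers': -1}
{'translation': [0.002, 0.135, -0.018], 'twist': [0.002, 0.002, 0.0], 'fingers': -1}
CALL
{'translation': [-0.0, 0.008, 0.001], 'twist': [-0.0, 0.0, 0.0], 'fingers': -1}
{'translation': [-0.0, 0.008, 0.001], 'twist': [-0.0, 0.0, 0.0], 'fingers': -1}
```

Request:
{"fn": "arm_command", "kwargs": {"steps": [{"translation": [0, 0.026, -0.011], "twist": [0, 0, 0], "fingers": -1}, {"translation": [0, 0.053, -0.018], "twist": [0, 0, 0], "fingers": -1}, {"translation": [0, 0.081, -0.023], "twist": [0, 0, 0], "fingers": -1}, {"translation": [0, 0.109, -0.024], "twist": [0, 0, 0], "fingers": -1}, {"translation": [0, 0.136, -0.022], "twist": [0, 0, 0], "fingers": -1}]}}

```text
time: 6.5
eef_pos: [0.7029, -0.0121, 0.2747]
tcp_rot: [0.585, 0.811, 0.0, 0.003]
contact_force: [0.8, -2.5, 2.0]
opening: 0.104
finger_force: 20.8
```

Request:
{"fn": "arm_command", "kwargs": {"steps": [{"translation": [0, 0.006, 0.001], "twist": [0, 0, 0], "fingers": -1}, {"translation": [0, 0.006, 0.001], "twist": [0, 0, 0], "fingers": -0.6}, {"translation": [0, 0.006, 0.001], "twist": [0, 0, 0], "fingers": -0.45}, {"translation": [0, 0.006, 0.001], "twist": [0, 0, 0], "fingers": -0.45}, {"translation": [0, 0.006, -0.03], "twist": [0, 0, 0], "fingers": -0.45}]}}

```text
time: 7.12
eef_pos: [0.7039, -0.0095, 0.292]
tcp_rot: [0.585, 0.811, -0.001, -0.003]
contact_force: [0.5, 0.1, -0.1]
opening: 0.275
finger_force: 0.0
```

```bash
python3 - <<'E'
from h import *
s=get_state(); print(s["eef_pos"],s["contact_force"],s["opening"], grasp(handle(1.69),rot(CH[2])))
c=read_camera("scene"); im=c["pixels"][:,:,::-1]; cv2.imwrite("pics/s2.png",cv2.resize(im[90:290,150:400],(750,600),interpolation=3))
print([(r["point"],r["conf"]) for q in("lid_handle","prop_grip","charcoal","charcoal_top") for r in recognise(c,q)])
for y in (-.04875,-.01625,.01625,.04875): print(y,proj(c,w(CH,(-.021,y,.085))))
print(proj(c,handle(1.69)))
E
```

```text
[ 0.70391868 -0.00947401  0.29198577] [ 0.45427797  0.08626594 -0.05641677] 0.2750259354675673 [ 0.70689844 -0.00792559  0.27207128]
[([132.6, 286.3], 0.9), ([182.5, 257.9], 0.44), ([190.8, 271.3], 0.68), ([193.6, 214.2], 0.57), ([184.4, 260.9], 0.84), ([217.4, 362.0], 0.74), ([184.5, 259.8], 0.56)]
-0.04875 [297.68437587 188.83994721]
-0.01625 [284.51834067 187.75774966]
0.01625 [271.52182761 186.68948618]
0.04875 [258.69158355 185.63488938]
[287.45315575  94.72134219]
```

View pics/s2.png

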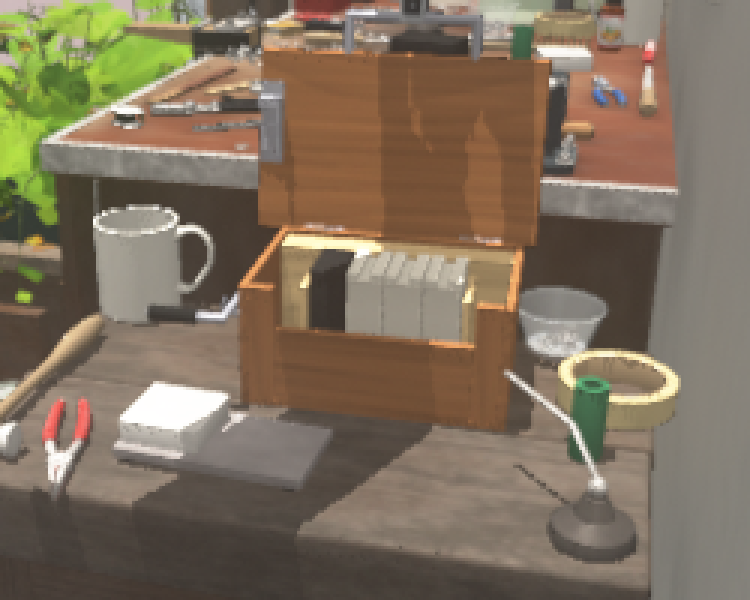

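```bash
cat >> h.py <<'E'
def sleeve(a,y=.164): return w(CH,(.035-.1245*np.cos(a),y,.081+.1245*np.sin(a)))
E
python3 - <<'E'
from h import *
R=rot(CH[2]); p,_=cur(); t=grasp(sleeve(0),R); up=t+[0,0,.07]
print(t)
m=p+[0,0,.06]; s=rows([(m,R,-.45)]+[(m+(up-m)*.8*k/4,R,-.45) for k in (1,2,3,4)]+[(up,R,-.45)]*3+[(t+[0,0,.03],R,-.45)]+[(t,R,-.45)]+[(t,R,-.45)]+[(t,R,-1)]*3)
print("ARC");rows([(grasp(sleeve(a),rot(CH[2],T)),rot(CH[2],T),-1) for a,T in zip(np.linspace(.1,1.85,15),np.r_[np.zeros(3),np.linspace(0,np.radians(42),12)])],s)
E
```

```text
[0.4731398  0.08719796 0.062     ]
CALL
{'translation': [0.0, -0.0, -0.08], 'twist': [-0.0, -0.0, 0.001], 'fingers': -0.45}
{'translation': [0.044, -0.051, -0.021], 'twist': [-0.0, -0.0, 0.001], 'fingers': -0.45}
{'translation': [0.088, -0.101, 0.039], 'twist': [-0.0, -0.0, 0.001], 'fingers': -0.45}
{'translation': [0.132, -0.152, 0.098], 'twist': [-0.0, -0.0, 0.001], 'fingers': -0.45}
{'translation': [0.176, -0.202, 0.158], 'twist': [-0.0, -0.0, 0.001], 'fingers': -0.45}
CALL
{'translation': [0.044, -0.051, 0.059], 'twist': [-0.0, -0.0, -0.0], 'fingers': -0.45}
{'translation': [0.044, -0.051, 0.059], 'twist': [-0.0, -0.0, -0.0], 'fingers': -0.45}
{'translation': [0.044, -0.051, 0.059], 'twist': [-0.0, -0.0, -0.0], 'fingers': -0.45}
{'translation': [0.044, -0.051, 0.112], 'twist': [-0.0, -0.0, -0.0], 'fingers': -0.45}
{'translation': [0.044, -0.051, 0.152], 'twist': [-0.0, -0.0, -0.0], 'fingers': -0.45}
CALL
{'translation': [0.0, 0.0, 0.0], 'twist': [-0.0, -0.0, -0.0], 'fingers': -0.45}
{'translation': [0.0, 0.0, 0.0], 'twist': [-0.0, -0.0, -0.0], 'fingers': -1}
{'translation': [0.0,
[... 700 characters left out ...]
.0, -0.0], 'fingers': -1}
{'translation': [0.0, 0.052, -0.041], 'twist': [-0.191, -0.0, -0.0], 'fingers': -1}
{'translation': [0.0, 0.072, -0.05], 'twist': [-0.255, -0.0, -0.0], 'fingers': -1}
{'translation': [0.0, 0.093, -0.058], 'twist': [-0.318, -0.0, -0.0], 'fingers': -1}
CALL
{'translation': [0.0, 0.022, 0.002], 'twist': [-0.064, -0.0, -0.0], 'fingers': -1}
{'translation': [0.0, 0.044, 0.007], 'twist': [-0.127, -0.0, -0.0], 'fingers': -1}
{'translation': [0.0, 0.065, 0.014], 'twist': [-0.191, -0.0, -0.0], 'fingers': -1}
{'translation': [0.0, 0.085, 0.024], 'twist': [-0.255, -0.0, -0.001], 'fingers': -1}
{'translation': [0.0, 0.104, 0.035], 'twist': [-0.318, -0.0, -0.001], 'fingers': -1}
```

Request:
{"fn": "arm_command", "kwargs": {"steps": [{"translation": [0, 0, -0.08], "twist": [0, 0, 0], "fingers": -0.45}, {"translation": [0.044, -0.051, -0.021], "twist": [0, 0, 0], "fingers": -0.45}, {"translation": [0.088, -0.101, 0.039], "twist": [0, 0, 0], "fingers": -0.45}, {"translation": [0.132, -0.152, 0.098], "twist": [0, 0, 0], "fingers": -0.45}, {"translation": [0.176, -0.202, 0.158], "twist": [0, 0, 0], "fingers": -0.45}]}}

```text
time: 8.0
eef_pos: [0.5306, 0.0627, 0.1867]
tcp_rot: [0.585, 0.811, -0.0, -0.001]
contact_force: [0.1, 0.3, 0.5]
opening: 0.276
finger_force: 0.0
```

Request:
{"fn": "arm_command", "kwargs": {"steps": [{"translation": [0.044, -0.051, 0.059], "twist": [0, 0, 0], "fingers": -0.45}, {"translation": [0.044, -0.051, 0.059], "twist": [0, 0, 0], "fingers": -0.45}, {"translation": [0.044, -0.051, 0.059], "twist": [0, 0, 0], "fingers": -0.45}]}}

```text
time: 8.38
eef_pos: [0.4862, 0.0814, 0.1446]
tcp_rot: [0.585, 0.811, -0.0, 0.0]
contact_force: [0.2, -0.4, 1.4]
opening: 0.274
finger_force: 0.0
```

```bash
python3 - <<'E'
from h import *
p,R=cur(); c=read_camera("wrist"); T=c["T_tool_cam"]; print(p,R.as_quat())
im=c["pixels"][:,:,::-1].copy()
for q in ((-.0895,.139,.081),(-.0895,.179,.081),(-.0895,.122,.081)):
        X=R.inv().apply(w(CH,q)-p); X=np.linalg.inv(T)@np.r_[X,1]; u=c["K"]@X[:3]; u=u[:2]/u[2]
        cv2.circle(im,tuple(int(v) for v in u),2,(0,0,255),-1)
cv2.imwrite("pics/w2.png",im)
R=rot(CH[2]);t=grasp(sleeve(0),R)
s=rows([(t+[0,0,.03],R,-.45)]+[(t,R,-.45)]*2+[(t,R,-1)]*2)
E
```

```text
[0.48615673 0.08139748 0.14462522] [ 5.84651799e-01  8.11284334e-01 -1.89474700e-05  4.50140191e-05]
CALL
{'translation': [0.014, -0.016, 0.072], 'twist': [0.003, 0.001, 0.0], 'fingers': -0.45}
{'translation': [0.014, -0.016, 0.112], 'twist': [0.003, 0.001, 0.0], 'fingers': -0.45}
{'translation': [0.014, -0.016, 0.112], 'twist': [0.003, 0.001, 0.0], 'fingers': -0.45}
{'translation': [0.014, -0.016, 0.112], 'twist': [0.003, 0.001, 0.0], 'fingers': -1}
{'translation': [0.014, -0.016, 0.112], 'twist': [0.003, 0.001, 0.0], 'fingers': -1}
```

View pics/w2.png

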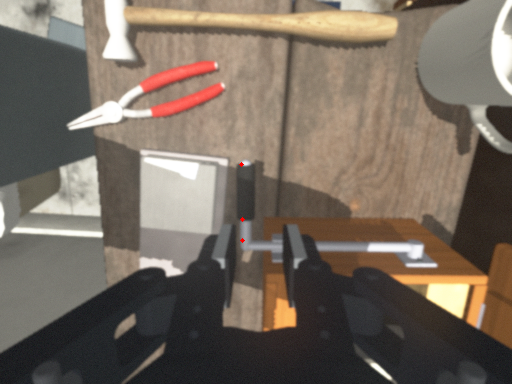

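Request:
{"fn": "arm_command", "kwargs": {"steps": [{"translation": [0, 0.003, 0], "twist": [0, 0, 0], "fingers": -0.45}, {"translation": [0, 0.003, 0], "twist": [0, 0, 0], "fingers": -0.45}]}}

```text
time: 8.68
eef_pos: [0.4903, 0.0817, 0.1463]
tcp_rot: [0.585, 0.811, 0.001, 0.001]
contact_force: [-0.7, -0.8, 0.3]
opening: 0.275
finger_force: 0.0
```

```bash
python3 - <<'E'
from h import *
R=rot(CH[2]);t=grasp(sleeve(0),R)+R.apply([0,.0025,0]); u=t+[0,0,.06]
s=rows([(u,R,-.45)]*2+[(t+[0,0,.03],R,-.45)]+[(t,R,-.45)]*2)
E
```

```text
CALL
{'translation': [0.014, -0.016, 0.032], 'twist': [0.003, 0.001, 0.0], 'fingers': -0.45}
{'translation': [0.014, -0.016, 0.032], 'twist': [0.003, 0.001, 0.0], 'fingers': -0.45}
{'translation': [0.014, -0.016, 0.072], 'twist': [0.003, 0.001, 0.0], 'fingers': -0.45}
{'translation': [0.014, -0.016, 0.112], 'twist': [0.003, 0.001, 0.0], 'fingers': -0.45}
{'translation': [0.014, -0.016, 0.112], 'twist': [0.003, 0.001, 0.0], 'fingers': -0.45}
```

Request:
{"fn": "arm_command", "kwargs": {"steps": [{"translation": [0.014, -0.016, 0.032], "twist": [0, 0, 0], "fingers": -0.45}, {"translation": [0.014, -0.016, 0.032], "twist": [0, 0, 0], "fingers": -0.45}, {"translation": [0.014, -0.016, 0.072], "twist": [0, 0, 0], "fingers": -0.45}, {"translation": [0.014, -0.016, 0.112], "twist": [0, 0, 0], "fingers": -0.45}, {"translation": [0.014, -0.016, 0.112], "twist": [0, 0, 0], "fingers": -0.45}]}}

```text
time: 9.3
eef_pos: [0.4728, 0.088, 0.0597]
tcp_rot: [0.585, 0.811, -0.001, -0.002]
contact_force: [0.1, -0.6, 0.2]
opening: 0.277
finger_force: 0.0
```

Request:
{"fn": "arm_command", "kwargs": {"steps": [{"translation": [0, 0, 0], "twist": [0, 0, 0], "fingers": -1}, {"translation": [0, 0, 0], "twist": [0, 0, 0], "fingers": -1}, {"translation": [0, 0, 0], "twist": [0, 0, 0], "fingers": -1}]}}

```text
time: 9.68
eef_pos: [0.4738, 0.0879, 0.0617]
tcp_rot: [0.585, 0.811, -0.0, 0.0]
contact_force: [-3.2, -3.2, 0.9]
opening: 0.14
finger_force: 21.8
```

```bash
python3 - <<'E'
from h import *
p,_=cur(); o=p-grasp(sleeve(0),rot(CH[2])); print(o, get_state()["contact_force"],get_state()["opening"])
As=np.linspace(.1,1.85,18); Ts=np.r_[np.zeros(3),np.linspace(0,np.radians(42),15)]
rows([(grasp(sleeve(a),rot(CH[2],T))+o,rot(CH[2],T),-1) for a,T in zip(As,Ts)])
E
```

```text
[ 0.00067134  0.0006686  -0.00034283] [-3.15640043 -3.21359386  0.88176011] 0.1395481947387931
CALL
{'translation': [-0.0, 0.001, -0.017], 'twist': [0.0, 0.001, 0.001], 'fingers': -1}
{'translation': [-0.0, 0.003, -0.033], 'twist': [0.0, 0.001, 0.001], 'fingers': -1}
{'translation': [-0.0, 0.008, -0.05], 'twist': [0.0, 0.001, 0.001], 'fingers': -1}
{'translation': [-0.0, 0.014, -0.066], 'twist': [0.0, 0.001, 0.001], 'fingers': -1}
{'translation': [-0.0, 0.023, -0.081], 'twist': [-0.05, 0.001, 0.001], 'fingers': -1}
CALL
{'translation': [-0.0, 0.011, -0.014], 'twist': [-0.05, -0.0, -0.0], 'fingers': -1}
{'translation': [-0.0, 0.023, -0.027], 'twist': [-0.1, -0.0, -0.0], 'fingers': -1}
{'translation': [-0.0, 0.037, -0.039], 'twist': [-0.15, -0.0, -0.0], 'fingers': -1}
{'translation': [-0.0, 0.052, -0.05], 'twist': [-0.2, -0.0, -0.0], 'fingers': -1}
{'translation': [-0.0, 0.068, -0.059], 'twist': [-0.25, -0.0, -0.0], 'fingers': -1}
CALL
{'translation': [-0.0, 0.018, -0.003], 'twist': [-0.05, -0.0, -0.0], 'fingers': -1}
{'translation': [-0.0, 0.036, -0.004], 'twist': [-0.1, -0.0, -0.0], 'fingers': -1}
{'translation': [-0.0, 0.055, -0.004], 'twist': [-0.15, -0.0, -0.0], 'fingers': -1}
{'translation': [-0.0, 0.073, -0.002], 'twist': [-0.2, -0.0, -0.0], 'fingers': -1}
{'translation': [-0.0, 0.091, 0.002], 'twist': [-0.25, -0.0, -0.0], 'fingers': -1}
CALL
{'translation': [0.0, 0.016, 0.009], 'twist': [-0.05, -0.0, -0.0], 'fingers': -1}
{'translation': [0.0, 0.03, 0.02], 'twist': [-0.1, 0.0, -0.0], 'fingers': -1}
{'translation': [0.0, 0.043, 0.032], 'twist': [-0.15, 0.0, -0.0], 'fingers': -1}
```

Request:
{"fn": "arm_command", "kwargs": {"steps": [{"translation": [0, 0.001, -0.017], "twist": [0, 0, 0], "fingers": -1}, {"translation": [0, 0.003, -0.033], "twist": [0, 0, 0], "fingers": -1}, {"translation": [0, 0.008, -0.05], "twist": [0, 0, 0], "fingers": -1}, {"translation": [0, 0.014, -0.066], "twist": [0, 0, 0], "fingers": -1}, {"translation": [0, 0.023, -0.081], "twist": [-0.05, 0, 0], "fingers": -1}]}}

```text
time: 10.3
eef_pos: [0.488, 0.0927, 0.1224]
tcp_rot: [0.584, 0.812, 0.018, 0.013]
contact_force: [-9.3, -7.9, 4.9]
opening: 0.142
finger_force: 21.1
```

Request:
{"fn": "arm_command", "kwargs": {"steps": [{"translation": [0, 0.011, -0.014], "twist": [-0.05, 0, 0], "fingers": -1}, {"translation": [0, 0.023, -0.027], "twist": [-0.1, 0, 0], "fingers": -1}, {"translation": [0, 0.037, -0.039], "twist": [-0.15, 0, 0], "fingers": -1}, {"translation": [0, 0.052, -0.05], "twist": [-0.2, 0, 0], "fingers": -1}, {"translation": [0, 0.068, -0.059], "twist": [-0.25, 0, 0], "fingers": -1}]}}

```text
time: 10.92
eef_pos: [0.5381, 0.1089, 0.1725]
tcp_rot: [0.577, 0.801, 0.129, 0.094]
contact_force: [-3.7, -3.7, 4.8]
opening: 0.143
finger_force: 21.4
```

```bash
python3 - <<'E'
from h import *
p,R=cur(); print(p, R.inv().apply(p-grasp(sleeve(np.linspace(.1,1.85,18)[9]),R)), get_state()["contact_force"],get_state()["opening"])
As=np.linspace(.1,1.87,18)[10:]; Ts=np.linspace(0,np.radians(42),15)[7:]
rows([(grasp(sleeve(a),rot(CH[2],T))+[.0007,.0007,0],rot(CH[2],T),-1) for a,T in zip(As,Ts)])
E
```

```text
[0.53810863 0.10885463 0.17251533] [ 8.86218187e-05  3.29162932e-03 -2.10665762e-03] [-3.66523015 -3.71668848  4.81504351] 0.1428610664215215
CALL
{'translation': [0.0, 0.017, 0.0], 'twist': [-0.043, 0.002, 0.001], 'fingers': -1}
{'translation': [0.0, 0.035, -0.001], 'twist': [-0.093, 0.002, 0.001], 'fingers': -1}
{'translation': [0.0, 0.054, -0.0], 'twist': [-0.143, 0.002, 0.001], 'fingers': -1}
{'translation': [0.0, 0.072, 0.002], 'twist': [-0.193, 0.002, 0.001], 'fingers': -1}
{'translation': [0.0, 0.09, 0.006], 'twist': [-0.243, 0.002, 0.001], 'fingers': -1}
CALL
{'translation': [0.0, 0.016, 0.01], 'twist': [-0.05, -0.0, 0.0], 'fingers': -1}
{'translation': [0.0, 0.03, 0.021], 'twist': [-0.1, -0.0, 0.0], 'fingers': -1}
{'translation': [0.0, 0.043, 0.034], 'twist': [-0.15, -0.0, 0.0], 'fingers': -1}
```

Request:
{"fn": "arm_command", "kwargs": {"steps": [{"translation": [0, 0.017, 0], "twist": [-0.043, 0, 0], "fingers": -1}, {"translation": [0, 0.035, -0.001], "twist": [-0.093, 0, 0], "fingers": -1}, {"translation": [0, 0.054, 0], "twist": [-0.143, 0, 0], "fingers": -1}, {"translation": [0, 0.072, 0.002], "twist": [-0.193, 0, 0], "fingers": -1}, {"translation": [0, 0.09, 0.006], "twist": [-0.243, 0, 0], "fingers": -1}]}}

```text
time: 11.55
eef_pos: [0.6007, 0.1293, 0.1884]
tcp_rot: [0.561, 0.778, 0.23, 0.167]
contact_force: [-1.0, -4.2, 2.4]
opening: 0.14
finger_force: 22.2
```

Request:
{"fn": "arm_command", "kwargs": {"steps": [{"translation": [0, 0.016, 0.01], "twist": [-0.05, 0, 0], "fingers": -1}, {"translation": [0, 0.03, 0.021], "twist": [-0.1, 0, 0], "fingers": -1}, {"translation": [0, 0.043, 0.034], "twist": [-0.15, 0, 0], "fingers": -1}, {"translation": [0, 0.043, 0.034], "twist": [-0.15, 0, 0], "fingers": -0.4}, {"translation": [0, 0.043, 0.034], "twist": [-0.15, 0, 0], "fingers": 0}]}}

```text
time: 12.18
eef_pos: [0.6374, 0.1431, 0.182]
tcp_rot: [0.546, 0.758, 0.288, 0.208]
contact_force: [-0.9, 0.3, 0.3]
opening: 0.491
finger_force: 0.0
```

Request:
{"fn": "arm_command", "kwargs": {"steps": [{"translation": [0, 0, 0], "twist": [0, 0, 0], "fingers": 0}, {"translation": [0, 0, -0.03], "twist": [0, 0, 0], "fingers": 0}, {"translation": [0, 0, -0.08], "twist": [0, 0, 0], "fingers": 0}, {"translation": [0, 0, -0.13], "twist": [0, 0, 0], "fingers": 0}]}}

```text
time: 12.68
eef_pos: [0.5749, 0.1222, 0.2545]
tcp_rot: [0.547, 0.758, 0.288, 0.207]
contact_force: [0.3, 0.2, 0.3]
opening: 0.501
finger_force: 0.0
```

```bash
python3 - <<'E'
from h import *
s=get_state(); p,_=cur(); print(p,s["contact_force"],s["qpos"])
c=read_camera("scene"); im=c["pixels"][:,:,::-1].copy(); 
for a in (1.92,1.7,1.57): print(a,proj(c,sleeve(a,.159)))
print(proj(c,handle(1.69)))
cv2.imwrite("pics/s3.png",cv2.resize(im[60:260,150:400],(750,600),interpolation=3))
E
```

```text
[0.5748626  0.12219273 0.25453128] [0.27980549 0.23327193 0.26258187] [-0.07470523 -0.26085972  2.20347629  0.49448353  0.57012288 -0.72963774]
1.92 [225.7115898  129.56750422]
1.7 [222.8823507  129.50697416]
1.57 [221.12126523 130.58273602]
[287.45315575  94.72134219]
```

View pics/s3.png

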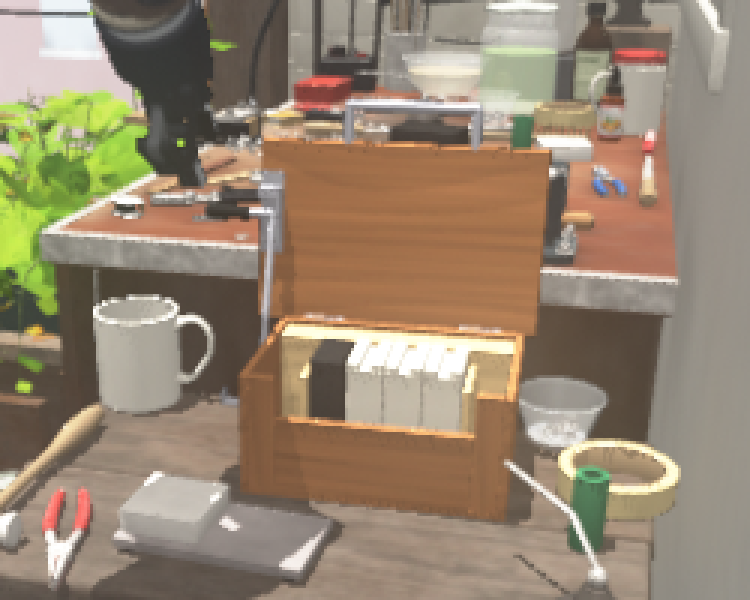

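```bash
python3 - <<'E'
from h import *
R=rot(CH[2]); t=grasp(handle(1.69),R); up=t+[0,0,.09]; p,Q=cur()
m=p+[0,0,.1]
a=rows([(m,R,-.45)]*5+[(up,R,-.45)]*5)
E
```

```text
CALL
{'translation': [-0.0, 0.089, -0.099], 'twist': [0.699, 0.002, 0.002], 'fingers': -0.45}
{'translation': [-0.0, 0.089, -0.099], 'twist': [0.699, 0.002, 0.002], 'fingers': -0.45}
{'translation': [-0.0, 0.089, -0.099], 'twist': [0.699, 0.002, 0.002], 'fingers': -0.45}
{'translation': [-0.0, 0.089, -0.099], 'twist': [0.699, 0.002, 0.002], 'fingers': -0.45}
{'translation': [-0.0, 0.089, -0.099], 'twist': [0.699, 0.002, 0.002], 'fingers': -0.45}
CALL
{'translation': [-0.22, 0.112, -0.004], 'twist': [-0.0, -0.0, -0.0], 'fingers': -0.45}
{'translation': [-0.22, 0.112, -0.004], 'twist': [-0.0, -0.0, -0.0], 'fingers': -0.45}
{'translation': [-0.22, 0.112, -0.004], 'twist': [-0.0, -0.0, -0.0], 'fingers': -0.45}
{'translation': [-0.22, 0.112, -0.004], 'twist': [-0.0, -0.0, -0.0], 'fingers': -0.45}
{'translation': [-0.22, 0.112, -0.004], 'twist': [-0.0, -0.0, -0.0], 'fingers': -0.45}
```

Request:
{"fn": "arm_command", "kwargs": {"steps": [{"translation": [0, 0.089, -0.099], "twist": [0.699, 0, 0], "fingers": -0.45}, {"translation": [0, 0.089, -0.099], "twist": [0.699, 0, 0], "fingers": -0.45}, {"translation": [0, 0.089, -0.099], "twist": [0.699, 0, 0], "fingers": -0.45}, {"translation": [0, 0.089, -0.099], "twist": [0.699, 0, 0], "fingers": -0.45}, {"translation": [0, 0.089, -0.099], "twist": [0.699, 0, 0], "fingers": -0.45}]}}

```text
time: 13.35
eef_pos: [0.5779, 0.1231, 0.352]
tcp_rot: [0.584, 0.811, -0.003, -0.003]
contact_force: [-0.0, 0.3, -0.6]
opening: 0.276
finger_force: 0.0
```

Request:
{"fn": "arm_command", "kwargs": {"steps": [{"translation": [-0.22, 0.112, -0.004], "twist": [0, 0, 0], "fingers": -0.45}, {"translation": [-0.22, 0.112, -0.004], "twist": [0, 0, 0], "fingers": -0.45}, {"translation": [-0.22, 0.112, -0.004], "twist": [0, 0, 0], "fingers": -0.45}, {"translation": [-0.22, 0.112, -0.004], "twist": [0, 0, 0], "fingers": -0.45}, {"translation": [-0.22, 0.112, -0.004], "twist": [0, 0, 0], "fingers": -0.45}]}}

```text
time: 13.98
eef_pos: [0.7075, -0.0075, 0.356]
tcp_rot: [0.585, 0.811, -0.002, -0.002]
contact_force: [-0.5, -0.5, 0.1]
opening: 0.272
finger_force: 0.0
```

```bash
python3 - <<'E'
from h import *
R=rot(CH[2]); t=grasp(handle(1.685),R); up=t+[0,0,.05]; print(cur()[0]-t)
s=rows([(up,R,-.45)]*2+[(t,R,-.45)]*2+[(t,R,-.7)])
s=rows([(t,R,-1)]*3,s)
rows([(grasp(handle(x),R),R,-1) for x in np.linspace(1.66,1.37,10)],s)
E
```

```text
[0.00151634 0.00073308 0.0837594 ]
CALL
{'translation': [-0.0, -0.002, 0.045], 'twist': [-0.006, -0.001, 0.0], 'fingers': -0.45}
{'translation': [-0.0, -0.002, 0.045], 'twist': [-0.006, -0.001, 0.0], 'fingers': -0.45}
{'translation': [-0.0, -0.002, 0.112], 'twist': [-0.006, -0.001, 0.0], 'fingers': -0.45}
{'translation': [-0.0, -0.002, 0.112], 'twist': [-0.006, -0.001, 0.0], 'fingers': -0.45}
{'translation': [-0.0, -0.002, 0.112], 'twist': [-0.006, -0.001, 0.0], 'fingers': -0.7}
CALL
{'translation': [-0.0, 0.0, -0.0], 'twist': [0.0, 0.0, 0.0], 'fingers': -1}
{'translation': [-0.0, 0.0, -0.0], 'twist': [0.0, 0.0, 0.0], 'fingers': -1}
{'translation': [-0.0, 0.0, -0.0], 'twist': [0.0, 0.0, 0.0], 'fingers': -1}
CALL
{'translation': [-0.0, -0.006, -0.001], 'twist': [0.0, 0.0, 0.0], 'fingers': -1}
{'translation': [-0.0, -0.014, -0.002], 'twist': [0.0, 0.0, 0.0], 'fingers': -1}
{'translation': [-0.0, -0.022, -0.002], 'twist': [0.0, 0.0, 0.0], 'fingers': -1}
{'translation': [-0.0, -0.03, -0.003], 'twist': [0.0, 0.0, 0.0], 'fingers': -1}
{'translation': [-0.0, -0.038, -0.003], 'twist': [0.0, 0.0, 0.0], 'fingers': -1}
CALL
{'translation': [-0.0, -0.008, 0.0], 'twist': [0.0, 0.0, 0.0], 'fingers': -1}
{'translation': [-0.0, -0.016, 0.001], 'twist': [0.0, 0.0, 0.0], 'fingers': -1}
{'translation': [-0.0, -0.024, 0.002], 'twist': [0.0, 0.0, 0.0], 'fingers': -1}
{'translation': [-0.0, -0.032, 0.003], 'twist': [0.0, 0.0, 0.0], 'fingers': -1}
{'translation': [-0.0, -0.04, 0.004], 'twist': [0.0, 0.0, 0.0], 'fingers': -1}
```

Request:
{"fn": "arm_command", "kwargs": {"steps": [{"translation": [0, -0.002, 0.045], "twist": [-0.006, 0, 0], "fingers": -0.45}, {"translation": [0, -0.002, 0.08], "twist": [-0.006, 0, 0], "fingers": -0.45}, {"translation": [0, -0.002, 0.112], "twist": [-0.006, 0, 0], "fingers": -0.45}, {"translation": [0, -0.002, 0.112], "twist": [-0.006, 0, 0], "fingers": -0.45}, {"translation": [0, -0.002, 0.112], "twist": [-0.006, 0, 0], "fingers": -0.7}]}}

```text
time: 14.6
eef_pos: [0.7063, -0.0073, 0.2744]
tcp_rot: [0.584, 0.811, 0.001, 0.001]
contact_force: [1.4, -1.3, 0.6]
opening: 0.15
finger_force: 0.0
```

Request:
{"fn": "arm_command", "kwargs": {"steps": [{"translation": [0, 0, 0], "twist": [0, 0, 0], "fingers": -1}, {"translation": [0, 0, 0], "twist": [0, 0, 0], "fingers": -1}, {"translation": [0, 0, 0], "twist": [0, 0, 0], "fingers": -1}]}}

```text
time: 14.98
eef_pos: [0.7064, -0.0075, 0.2747]
tcp_rot: [0.585, 0.811, 0.001, 0.0]
contact_force: [-5.1, 2.2, 5.0]
opening: 0.108
finger_force: 20.0
```

Request:
{"fn": "arm_command", "kwargs": {"steps": [{"translation": [0, -0.006, -0.001], "twist": [0, 0, 0], "fingers": -1}, {"translation": [0, -0.014, -0.002], "twist": [0, 0, 0], "fingers": -1}, {"translation": [0, -0.022, -0.002], "twist": [0, 0, 0], "fingers": -1}, {"translation": [0, -0.03, -0.003], "twist": [0, 0, 0], "fingers": -1}, {"translation": [0, -0.038, -0.003], "twist": [0, 0, 0], "fingers": -1}]}}

```text
time: 15.6
eef_pos: [0.6799, -0.0161, 0.2763]
tcp_rot: [0.585, 0.811, 0.002, 0.001]
contact_force: [-0.8, 4.8, 2.6]
opening: 0.108
finger_force: 19.8
```

Request:
{"fn": "arm_command", "kwargs": {"steps": [{"translation": [0, -0.008, 0], "twist": [0, 0, 0], "fingers": -1}, {"translation": [0, -0.016, 0.001], "twist": [0, 0, 0], "fingers": -1}, {"translation": [0, -0.024, 0.002], "twist": [0, 0, 0], "fingers": -1}, {"translation": [0, -0.03, 0.003], "twist": [0, 0, 0], "fingers": -1}, {"translation": [0, -0.036, 0.003], "twist": [0, 0, 0], "fingers": -1}]}}

```text
time: 16.23
eef_pos: [0.6536, -0.0246, 0.2735]
tcp_rot: [0.585, 0.811, 0.001, -0.0]
contact_force: [-1.9, 5.3, 6.0]
opening: 0.108
finger_force: 20.6
```

```bash
python3 - <<'E'
from h import *
s=get_state(); p,R=cur(); print(p,s["contact_force"],s["wrist_torque"],s["opening"])
q=p-R.apply([0,0,.019]); c,sn=np.cos(CH[2]),np.sin(CH[2]); d=q-w(CH,(.075,0,.105)); dx=c*d[0]+sn*d[1]; print("lid angle", np.arctan2(d[2],-dx)-np.arctan2(.005,.188), np.hypot(dx,d[2]))
c=read_camera("scene"); im=c["pixels"][:,:,::-1].copy()
for a in (1.92,1.7,1.57): print(a,proj(c,sleeve(a,.159)))
cv2.imwrite("pics/s4.png",cv2.resize(im[70:220,180:330],(600,600),interpolation=3))
E
```

```text
[ 0.65361616 -0.02455143  0.2734704 ] [-1.87191901  5.2668816   6.01215993] [ 0.90459784  0.24972072 -0.12141516] 0.10826782387134051
lid angle 1.3931961156267496 0.18962837276797764
1.92 [225.7115898  129.56750422]
1.7 [222.8823507  129.50697416]
1.57 [221.12126523 130.58273602]
```

View pics/s4.png

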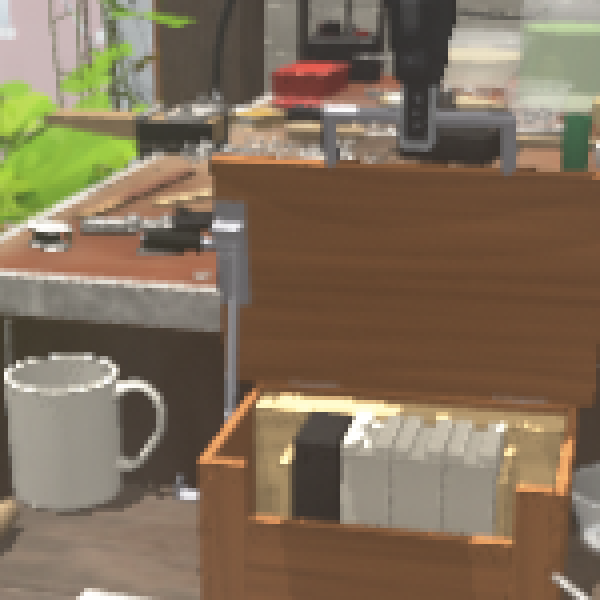

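The rod's tip is now in the catch's slot region (crop 228,235). I'll lower the last few millimetres and feel for the stop.

Request:
{"fn": "arm_command", "kwargs": {"steps": [{"translation": [0, -0.004, 0.001], "twist": [0, 0, 0], "fingers": -1}, {"translation": [0, -0.007, 0.001], "twist": [0, 0, 0], "fingers": -1}, {"translation": [0, -0.007, 0.001], "twist": [0, 0, 0], "fingers": -1}]}}

```text
time: 16.65
eef_pos: [0.6484, -0.0262, 0.2725]
tcp_rot: [0.585, 0.811, 0.001, -0.001]
contact_force: [-2.8, 6.2, 5.6]
opening: 0.108
finger_force: 20.6
```

Request:
{"fn": "arm_command", "kwargs": {"steps": [{"translation": [0, -0.003, 0], "twist": [0, 0, 0], "fingers": -1}, {"translation": [0, -0.003, 0], "twist": [0, 0, 0], "fingers": -1}]}}

```text
time: 16.9
eef_pos: [0.6466, -0.0268, 0.272]
tcp_rot: [0.585, 0.811, 0.002, -0.0]
contact_force: [-0.8, 6.8, 4.2]
opening: 0.105
finger_force: 20.6
```

Request:
{"fn": "arm_command", "kwargs": {"steps": [{"translation": [0, -0.004, 0.001], "twist": [0, 0, 0], "fingers": -1}, {"translation": [0, -0.004, 0.001], "twist": [0, 0, 0], "fingers": -1}]}}

```text
time: 17.15
eef_pos: [0.6449, -0.0274, 0.2718]
tcp_rot: [0.585, 0.811, 0.003, 0.001]
contact_force: [1.9, 6.8, 4.6]
opening: 0.11
finger_force: 20.5
```

```bash
python3 - <<'E'
from h import *
s=get_state(); p,R=cur(); print(p,s["contact_force"],s["wrist_torque"],s["opening"])
q=p-R.apply([0,0,.019]); c,sn=np.cos(CH[2]),np.sin(CH[2]); d=q-w(CH,(.075,0,.105)); dx=c*d[0]+sn*d[1]; print("lid angle", np.arctan2(d[2],-dx)-np.arctan2(.005,.188), np.hypot(dx,d[2]))
c=read_camera("scene"); im=c["pixels"][:,:,::-1].copy()
print([proj(c,sleeve(a,.141)) for a in (1.6,1.7)])
cv2.imwrite("pics/s5.png",cv2.resize(im[90:200,190:310],(720,660),interpolation=3)[:600])
E
```

```text
[ 0.64493644 -0.02740094  0.27176829] [1.91124229 6.77318304 4.58803231] [ 1.11310919 -0.46512261 -0.07267698] 0.11007160143037033
lid angle 1.3437975979607244 0.18956195486951324
[array([228.29387106, 130.63424886]), array([229.56988678, 129.87493154])]
```

View pics/s5.png

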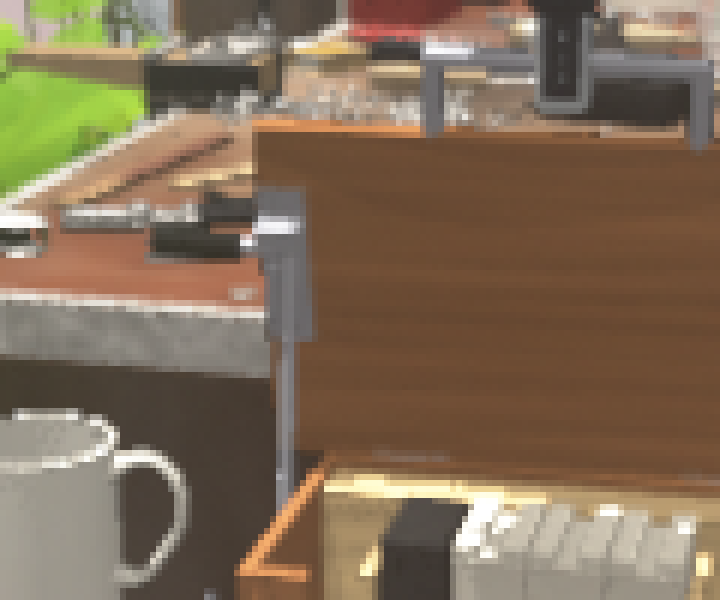

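Request:
{"fn": "arm_command", "kwargs": {"steps": [{"translation": [0, 0, 0], "twist": [0, 0, 0], "fingers": -0.45}, {"translation": [0, 0, 0], "twist": [0, 0, 0], "fingers": -0.45}, {"translation": [0, 0, 0], "twist": [0, 0, 0], "fingers": -0.45}, {"translation": [0, 0, 0], "twist": [0, 0, 0], "fingers": -0.45}]}}

```text
time: 17.7
eef_pos: [0.6435, -0.0294, 0.2702]
tcp_rot: [0.585, 0.811, -0.0, -0.0]
contact_force: [0.7, 0.1, 0.4]
opening: 0.275
finger_force: 0.0
```

```bash
python3 - <<'E'
from h import *
s=get_state(); p,R=cur(); print(p,s["contact_force"],s["wrist_torque"],s["opening"])
c=read_camera("scene");o=cv2.imread("pics/s5.png"); im=cv2.resize(c["pixels"][90:200,190:310,::-1],(720,660),interpolation=3)[:600]
d=np.abs(im.astype(int)-o).sum(2); ys,xs=np.where(d>90); print(len(ys), xs.min() if len(xs) else 0, xs.max() if len(xs) else 0, ys.min() if len(ys) else 0, ys.max() if len(ys) else 0)
print([(r["point"],round(r["conf"],2)) for q in("lid_handle","prop_grip","lid_slot","prop_tip") for r in recognise(c,q)[:1]])
E
```

```text
[ 0.64352596 -0.02944025  0.27020829] [0.66273054 0.11699328 0.41195861] [ 0.05155063 -0.00874167 -0.01341225] 0.275020798409922
4896 210 701 0 575
[([139.6, 284.0], 0.84), ([140.1, 237.5], 0.67), ([137.0, 280.9], 0.9), ([130.7, 227.7], 0.57)]
```

```bash
cat >> h.py <<'E'
YC=.04875
def press(d,phi,t,up=0):
    """TCP with shut fingers tilted t, front-finger corner on charcoal top at d behind its front edge, block tipped phi"""
    x=-.021+d*np.cos(phi)-.096*np.sin(phi); z=.006+d*np.sin(phi)+.096*np.cos(phi)
    return w(CH,(x+.0145*np.cos(t),YC,z+.0145*np.sin(t)+up))
E
python3 - <<'E'
from h import *
print(get_state()["qpos"])
R=rot(CH[2]); p,_=cur(); T=np.radians(40); Q=rot(CH[2],T); g=press(.008,0,T,.10); g2=press(.008,0,T,.02)
m=p+[0,0,.06]; m2=np.r_[w(CH,(-.06,.03,0))[:2],.33]
s=rows([(m,R,-.45)]*2+[(m2,Q,-1)]*3+[(g,Q,-1)]*5+[(g2,Q,-1)]*4)
E
```

```text
[-2.02400683e-01  1.92923042e-01  1.61607837e+00 -7.86923526e-05
  1.33256088e+00 -5.23883446e-01]
CALL
{'translation': [-0.0, -0.0, -0.08], 'twist': [-0.0, 0.0, 0.001], 'fingers': -0.45}
{'translation': [-0.0, -0.0, -0.08], 'twist': [-0.0, 0.0, 0.001], 'fingers': -0.45}
{'translation': [0.04, -0.128, -0.079], 'twist': [-0.667, -0.0, 0.001], 'fingers': -1}
{'translation': [0.04, -0.128, -0.079], 'twist': [-0.667, -0.0, 0.001], 'fingers': -1}
{'translation': [0.04, -0.128, -0.079], 'twist': [-0.667, -0.0, 0.001], 'fingers': -1}
CALL
{'translation': [0.025, -0.042, 0.171], 'twist': [0.0, 0.0, -0.0], 'fingers': -1}
{'translation': [0.025, -0.042, 0.171], 'twist': [0.0, 0.0, -0.0], 'fingers': -1}
{'translation': [0.025, -0.042, 0.171], 'twist': [0.0, 0.0, -0.0], 'fingers': -1}
{'translation': [0.025, -0.042, 0.171], 'twist': [0.0, 0.0, -0.0], 'fingers': -1}
{'translation': [0.025, -0.042, 0.171], 'twist': [0.0, 0.0, -0.0], 'fingers': -1}
CALL
{'translation': [0.0, -0.069, 0.082], 'twist': [0.0, 0.0, -0.0], 'fingers': -1}
{'translation': [0.0, -0.069, 0.082], 'twist': [0.0, 0.0, -0.0], 'fingers': -1}
{'translation': [0.0, -0.069, 0.082], 'twist': [0.0, 0.0, -0.0], 'fingers': -1}
{'translation': [0.0, -0.069, 0.082], 'twist': [0.0, 0.0, -0.0], 'fingers': -1}
```

Request:
{"fn": "arm_command", "kwargs": {"steps": [{"translation": [0, 0, -0.08], "twist": [0, 0, 0], "fingers": -0.45}, {"translation": [0, 0, -0.08], "twist": [0, 0, 0], "fingers": -0.45}, {"translation": [0.04, -0.128, -0.079], "twist": [-0.667, 0, 0], "fingers": -1}, {"translation": [0.04, -0.128, -0.079], "twist": [-0.667, 0, 0], "fingers": -1}, {"translation": [0.04, -0.128, -0.079], "twist": [-0.667, 0, 0], "fingers": -1}]}}

```text
time: 18.58
eef_pos: [0.5419, -0.0306, 0.3298]
tcp_rot: [0.561, 0.779, 0.227, 0.165]
contact_force: [0.5, 0.5, -0.6]
opening: -0.001
finger_force: 0.0
```

```bash
python3 - <<'E'
from h import *
T=np.radians(40); Q=rot(CH[2],T); g=press(.008,0,T,.10); print(cur()[0],get_state()["qpos"])
s=rows([(g,Q,-1)]*5)
E
```

```text
[ 0.54187407 -0.0306141   0.32982379] [-0.41586135 -0.35131042  2.09063303  0.44154637  1.00617914 -0.9009625 ]
CALL
{'translation': [0.024, -0.018, 0.176], 'twist': [-0.124, 0.001, 0.001], 'fingers': -1}
{'translation': [0.024, -0.018, 0.176], 'twist': [-0.124, 0.001, 0.001], 'fingers': -1}
{'translation': [0.024, -0.018, 0.176], 'twist': [-0.124, 0.001, 0.001], 'fingers': -1}
{'translation': [0.024, -0.018, 0.176], 'twist': [-0.124, 0.001, 0.001], 'fingers': -1}
{'translation': [0.024, -0.018, 0.176], 'twist': [-0.124, 0.001, 0.001], 'fingers': -1}
```

Request:
{"fn": "arm_command", "kwargs": {"steps": [{"translation": [0.024, -0.018, 0.176], "twist": [-0.124, 0, 0], "fingers": -1}, {"translation": [0.024, -0.018, 0.176], "twist": [-0.124, 0, 0], "fingers": -1}, {"translation": [0.024, -0.018, 0.176], "twist": [-0.124, 0, 0], "fingers": -1}, {"translation": [0.024, -0.018, 0.176], "twist": [-0.124, 0, 0], "fingers": -1}, {"translation": [0.024, -0.018, 0.176], "twist": [-0.124, 0, 0], "fingers": -1}]}}

```text
time: 19.2
eef_pos: [0.5949, 0.004, 0.2146]
tcp_rot: [0.549, 0.763, 0.276, 0.201]
contact_force: [1.0, 0.3, -0.0]
opening: -0.001
finger_force: 0.0
```

```bash
python3 - <<'E'
from h import *
T=np.radians(40); Q=rot(CH[2],T); p,R=cur(); print(p,get_state()["qpos"])
c=read_camera("wrist"); Tc=c["T_tool_cam"]; im=c["pixels"][:,:,::-1].copy()
for y in (.03325,.06425):
    for x in (-.021,.038):
        X=R.inv().apply(w(CH,(x,y,.102))-p); X=np.linalg.inv(Tc)@np.r_[X,1]; u=c["K"]@X[:3]; u=u[:2]/u[2]
        cv2.circle(im,tuple(int(v) for v in u),2,(0,0,255),-1)
cv2.imwrite("pics/w6.png",im)
s=rows([(press(.008,0,T,.03),Q,-1)]*3+[(press(.008,0,T,.006),Q,-1)]*2)
E
```

```text
[0.59488378 0.00399061 0.21460527] [-0.33186777 -0.16003365  2.18926651  0.69887158  0.64708082 -1.12283522]
CALL
{'translation': [0.003, -0.064, 0.074], 'twist': [-0.001, 0.002, 0.002], 'fingers': -1}
{'translation': [0.003, -0.064, 0.074], 'twist': [-0.001, 0.002, 0.002], 'fingers': -1}
{'translation': [0.003, -0.064, 0.074], 'twist': [-0.001, 0.002, 0.002], 'fingers': -1}
{'translation': [0.003, -0.085, 0.098], 'twist': [-0.001, 0.002, 0.002], 'fingers': -1}
{'translation': [0.003, -0.085, 0.098], 'twist': [-0.001, 0.002, 0.002], 'fingers': -1}
```

View pics/w6.png

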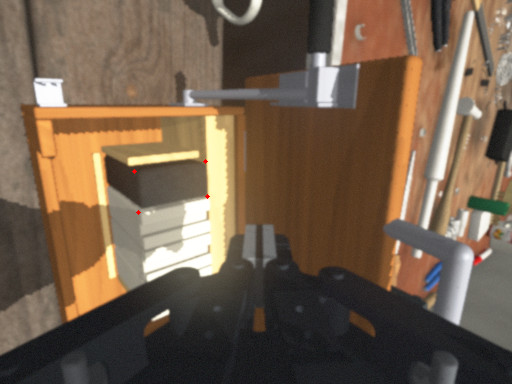

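Request:
{"fn": "arm_command", "kwargs": {"steps": [{"translation": [0.003, -0.04, 0.046], "twist": [0, 0, 0], "fingers": -1}, {"translation": [0.003, -0.064, 0.074], "twist": [0, 0, 0], "fingers": -1}, {"translation": [0.003, -0.078, 0.09], "twist": [0, 0, 0], "fingers": -1}, {"translation": [0.003, -0.085, 0.098], "twist": [0, 0, 0], "fingers": -1}, {"translation": [0.003, -0.085, 0.098], "twist": [0, 0, 0], "fingers": -1}]}}

```text
time: 19.88
eef_pos: [0.5912, 0.0058, 0.1148]
tcp_rot: [0.55, 0.763, 0.275, 0.199]
contact_force: [0.3, -0.9, 0.4]
opening: -0.001
finger_force: 0.0
```

```bash
python3 - <<'E'
from h import *
T=np.radians(40); Q=rot(CH[2],T); s=get_state(); print(s["eef_pos"]-press(.008,0,T),s["qpos"],s["contact_force"])
rows([(press(.008,0,T,u),Q,-1) for u in (.002,-.001,-.001)])
E
```

```text
[-0.00138992  0.00037305  0.00349425] [-0.33063765 -0.0022691   2.25488842  0.95088951  0.49597541 -1.42003523] [ 0.33649667 -0.89376158  0.36542941]
CALL
{'translation': [-0.001, -0.0, 0.003], 'twist': [-0.004, 0.0, 0.001], 'fingers': -1}
{'translation': [-0.001, -0.003, 0.006], 'twist': [-0.004, 0.0, 0.001], 'fingers': -1}
{'translation': [-0.001, -0.003, 0.006], 'twist': [-0.004, 0.0, 0.001], 'fingers': -1}
```

Request:
{"fn": "arm_command", "kwargs": {"steps": [{"translation": [0, -0.002, 0.003], "twist": [0, 0, 0], "fingers": -1}, {"translation": [0, -0.003, 0.004], "twist": [0, 0, 0], "fingers": -1}, {"translation": [0, -0.003, 0.004], "twist": [0, 0, 0], "fingers": -1}]}}

```text
time: 20.25
eef_pos: [0.591, 0.0063, 0.1104]
tcp_rot: [0.55, 0.763, 0.275, 0.199]
contact_force: [0.5, 0.0, 1.2]
opening: 0.002
finger_force: 0.0
```

Request:
{"fn": "arm_command", "kwargs": {"steps": [{"translation": [0, -0.002, 0.002], "twist": [0, 0, 0], "fingers": -1}, {"translation": [0, -0.002, 0.002], "twist": [0, 0, 0], "fingers": -1}]}}

```text
time: 20.5
eef_pos: [0.5905, 0.0063, 0.1077]
tcp_rot: [0.55, 0.763, 0.275, 0.198]
contact_force: [-0.6, -0.5, 0.5]
opening: 0.003
finger_force: 0.0
```

Request:
{"fn": "arm_command", "kwargs": {"steps": [{"translation": [0, -0.002, 0.002], "twist": [0, 0, 0], "fingers": -1}, {"translation": [0, -0.002, 0.002], "twist": [0, 0, 0], "fingers": -1}]}}

```text
time: 20.75
eef_pos: [0.5906, 0.0061, 0.1059]
tcp_rot: [0.55, 0.763, 0.275, 0.199]
contact_force: [-0.4, -0.2, 0.1]
opening: -0.0
finger_force: 0.2
```

Request:
{"fn": "arm_command", "kwargs": {"steps": [{"translation": [0, -0.002, 0.002], "twist": [0, 0, 0], "fingers": -1}, {"translation": [0, -0.002, 0.002], "twist": [0, 0, 0], "fingers": -1}]}}

```text
time: 21.0
eef_pos: [0.5915, 0.0059, 0.1057]
tcp_rot: [0.55, 0.763, 0.276, 0.2]
contact_force: [-4.8, -0.0, 8.6]
opening: 0.003
finger_force: 4.2
```

```bash
cat >> h.py <<'E'
def arc(phis,d=.0135,t=np.radians(40),p0=0,press=0):
    e=np.array([np.cos(CH[2]),np.sin(CH[2]),0]); p,R=cur(); f=lambda a:(d*np.cos(a)-.096*np.sin(a))*e+np.array([0,0,d*np.sin(a)+.096*np.cos(a)])
    return rows([(p+f(np.radians(a))-f(np.radians(p0))+[0,0,-press],R,-1) for a in phis])
E
python3 - <<'E'
from h import *
print(get_state()["contact_force"]); arc([2,5,8,11,14,17,20,23,26,29,31,33])
E
```

```text
[-4.75667831 -0.01307585  8.58219766]
CALL
{'translation': [0.0, -0.003, -0.003], 'twist': [0.0, 0.0, 0.0], 'fingers': -1}
{'translation': [0.0, -0.008, -0.008], 'twist': [0.0, 0.0, 0.0], 'fingers': -1}
{'translation': [0.0, -0.013, -0.012], 'twist': [0.0, 0.0, 0.0], 'fingers': -1}
{'translation': [0.0, -0.018, -0.017], 'twist': [0.0, 0.0, 0.0], 'fingers': -1}
{'translation': [0.0, -0.024, -0.021], 'twist': [0.0, 0.0, 0.0], 'fingers': -1}
CALL
{'translation': [0.0, -0.006, -0.003], 'twist': [0.0, 0.0, 0.0], 'fingers': -1}
{'translation': [0.0, -0.011, -0.007], 'twist': [0.0, 0.0, 0.0], 'fingers': -1}
{'translation': [0.0, -0.018, -0.01], 'twist': [0.0, 0.0, 0.0], 'fingers': -1}
{'translation': [0.0, -0.024, -0.012], 'twist': [0.0, 0.0, 0.0], 'fingers': -1}
{'translation': [0.0, -0.03, -0.015], 'twist': [0.0, 0.0, 0.0], 'fingers': -1}
CALL
{'translation': [0.0, -0.004, -0.001], 'twist': [0.0, 0.0, 0.0], 'fingers': -1}
{'translation': [0.0, -0.009, -0.002], 'twist': [0.0, 0.0, 0.0], 'fingers': -1}
```

Request:
{"fn": "arm_command", "kwargs": {"steps": [{"translation": [0, -0.003, -0.003], "twist": [0, 0, 0], "fingers": -1}, {"translation": [0, -0.008, -0.008], "twist": [0, 0, 0], "fingers": -1}, {"translation": [0, -0.013, -0.012], "twist": [0, 0, 0], "fingers": -1}, {"translation": [0, -0.018, -0.017], "twist": [0, 0, 0], "fingers": -1}]}}

```text
time: 21.5
eef_pos: [0.5732, -0.0001, 0.106]
tcp_rot: [0.55, 0.763, 0.276, 0.199]
contact_force: [0.4, -0.3, 3.9]
opening: -0.004
finger_force: 2.0
```

```bash
python3 - <<'E'
from h import *
s=get_state();print(s["contact_force"],s["finger_force"],s["wrist_torque"])
c=read_camera("scene"); im=c["pixels"]
for n,ph in (("0",0),("11",11)):
    a=np.radians(ph)
    for wd in (0,.059): 
        for y in (.0345,.063): print(n,wd,y,proj(c,w(CH,(-.021+wd*np.cos(a)-.096*np.sin(a),y,.006+wd*np.sin(a)+.096*np.cos(a)))).round(0))
g=im[160:205,245:280].mean(2).astype(int)
for r in g[::2]: print(" ".join("%3d"%v for v in r))
E
```

```text
[ 0.42483035 -0.2656588   3.87605791] 2.0274042390519753 [ 0.03971514 -0.0961414  -0.02049272]
0 0 0.0345 [264. 180.]
0 0 0.063 [253. 179.]
0 0.059 0.0345 [268. 172.]
0 0.059 0.063 [258. 171.]
11 0 0.0345 [263. 183.]
11 0 0.063 [252. 182.]
11 0.059 0.0345 [267. 171.]
11 0.059 0.063 [256. 170.]
 57  58  57  58  58  59  59  58  59  59  59  59  59  60  60  62  62  61  71  90  95  94  94  95  95  95  95  95  95  95  96  96  96  97  97
 58  58  58  58  58  59  59  59  59  60  60  60  61  62  65  66  63  63  82  92  94  94  94  96  96  96  97  97  98  98  98  98  99  99 100
 61  59  59  59  60  59  60  60  60  64  63  62  61  61  61  62  63  70  90  95  94  94  95  96  96  96  97  97  98  98  99  98 100 100 101
 89  66  59  63  63  62  61  61  61  61  62  61  62  62  61  62  63  67 113 113 101  97  97  97  97  97  98  97  97  98  98  97  98  98  98
 84  66  61  76  83  85  84  68  62  62  62  62  62  63  62  62  65  80  99 103  98 100 100 100 100 103 104 107 108 108 108 112 113 113 111
220 163  84  79  92  93  93  71  63  62  62  62  62  64  64  63  76 170 214 219 219 219 218 215 214 179 1
[... 1714 characters left out ...]

135 135 136 145 147 159 155  96  67  68  68  68  68  68  69  68  69  69  69  69 155 171 170 170 171 172 171 172 172 182 188 187 161 183 191
157 155 156 151 154 163 158 102  70  68  68  68  68  68  68  68  68  69  69  68 155 170 170 170 170 170 170 171 170 171 184 183 169 184 190
142 163 172 174 178 180 175 174 168 129 134 115 106 107 101  96  92  91  91  86 148 161 161 160 161 162 162 166 168 164 182 179 166 183 188
105 105 106 105 105  99 102 104 101  98  97  96  96  95  95  95  95  97  98 102 104 106 111 113 114 115 116 115 116 118 118 120 168 184 194
109 109 109 109 109 108 103 107 104 101 100  99  99  99  99  98  98  98  98  98  98  98  98  98  97  97  97  97  98  99  98  99  99  99 103
```

```bash
python3 - <<'E'
from h import *
arc([14,17,20,23,26,29,31,33],p0=11.5,press=.001)
E
```

```text
CALL
{'translation': [0.0, -0.005, -0.002], 'twist': [0.0, 0.0, 0.0], 'fingers': -1}
{'translation': [0.0, -0.011, -0.006], 'twist': [0.0, 0.0, 0.0], 'fingers': -1}
{'translation': [0.0, -0.017, -0.009], 'twist': [0.0, 0.0, 0.0], 'fingers': -1}
{'translation': [0.0, -0.023, -0.012], 'twist': [0.0, 0.0, 0.0], 'fingers': -1}
{'translation': [0.0, -0.029, -0.015], 'twist': [0.0, 0.0, 0.0], 'fingers': -1}
CALL
{'translation': [0.0, -0.007, -0.002], 'twist': [0.0, 0.0, 0.0], 'fingers': -1}
{'translation': [0.0, -0.011, -0.004], 'twist': [0.0, 0.0, 0.0], 'fingers': -1}
{'translation': [0.0, -0.015, -0.005], 'twist': [0.0, 0.0, 0.0], 'fingers': -1}
```

Request:
{"fn": "arm_command", "kwargs": {"steps": [{"translation": [0, -0.005, -0.002], "twist": [0, 0, 0], "fingers": -1}, {"translation": [0, -0.011, -0.006], "twist": [0, 0, 0], "fingers": -1}, {"translation": [0, -0.017, -0.009], "twist": [0, 0, 0], "fingers": -1}, {"translation": [0, -0.023, -0.012], "twist": [0, 0, 0], "fingers": -1}]}}

```text
time: 22.05
eef_pos: [0.5556, -0.0064, 0.1026]
tcp_rot: [0.55, 0.763, 0.276, 0.2]
contact_force: [-1.7, -0.9, 8.2]
opening: 0.002
finger_force: 4.4
```

```bash
python3 - <<'E'
from h import *
s=get_state(); print(s["contact_force"],s["finger_force"],s["qpos"])
c=read_camera("top"); cv2.imwrite("pics/t7.png",cv2.resize(c["pixels"][110:230,200:330,::-1],(650,600),interpolation=3))
print([(r["point"],round(r["conf"],2)) for q in("charcoal","charcoal_top","lid_handle") for r in recognise(c,q)[:2]])
for ph in (0,23,36):
    a=np.radians(ph); print(ph,proj(c,w(CH,(-.021+.0295*np.cos(a)-.096*np.sin(a),YC,.006+.0295*np.sin(a)+.096*np.cos(a)))).round(0))
arc([26,29,31,33],p0=23,press=.001)
E
```

```text
[-1.66715649 -0.92135971  8.23992453] 4.351630982710049 [-0.38876697 -0.05815722  2.33829226  1.00308261  0.51665622 -1.52161601]
[([171.0, 254.1], 0.73), ([124.1, 261.7], 0.25), ([172.9, 255.8], 0.78), ([151.1, 205.6], 0.52), ([124.6, 263.4], 0.86)]
0 [254. 165.]
23 [259. 178.]
36 [261. 187.]
CALL
{'translation': [0.0, -0.007, -0.002], 'twist': [0.0, 0.0, 0.0], 'fingers': -1}
{'translation': [0.0, -0.013, -0.004], 'twist': [0.0, 0.0, 0.0], 'fingers': -1}
{'translation': [0.0, -0.018, -0.005], 'twist': [0.0, 0.0, 0.0], 'fingers': -1}
{'translation': [0.0, -0.022, -0.007], 'twist': [0.0, 0.0, 0.0], 'fingers': -1}
```

Request:
{"fn": "arm_command", "kwargs": {"steps": [{"translation": [0, -0.006, -0.003], "twist": [0, 0, 0], "fingers": -1}, {"translation": [0, -0.012, -0.005], "twist": [0, 0, 0], "fingers": -1}, {"translation": [0, -0.018, -0.006], "twist": [0, 0, 0], "fingers": -1}, {"translation": [0, -0.023, -0.007], "twist": [0, 0, 0], "fingers": -1}, {"translation": [0, -0.028, -0.007], "twist": [0, 0, 0], "fingers": -1}]}}

```text
time: 22.88
eef_pos: [0.5383, -0.0131, 0.095]
tcp_rot: [0.55, 0.762, 0.277, 0.201]
contact_force: [-10.1, -1.9, 20.5]
opening: 0.006
finger_force: 11.7
```

```bash
python3 - <<'E'
from h import *
s=get_state(); print(s["contact_force"],s["finger_force"],s["qpos"])
c=read_camera("top")
print([(r["point"],round(r["conf"],2)) for q in("charcoal","charcoal_top","lid_handle") for r in recognise(c,q)[:2]])
c=read_camera("scene"); print([(r["point"],round(r["conf"],2)) for q in("charcoal","charcoal_top","charcoal_mid") for r in recognise(c,q)[:2]])
for ph in (0,23,36):
    a=np.radians(ph); print(ph,proj(c,w(CH,(-.021+.0295*np.cos(a)-.096*np.sin(a),YC,.006+.0295*np.sin(a)+.096*np.cos(a)))).round(0))
E
```

```text
[-10.11396393  -1.89289834  20.53541965] 11.7437824967692 [-0.42278496 -0.0817373   2.37946506  1.03577927  0.52804259 -1.58403301]
[([174.3, 257.0], 0.72), ([231.6, 181.9], 0.35), ([175.9, 255.9], 0.68), ([127.1, 262.5], 0.77)]
[([190.5, 258.0], 0.75), ([191.9, 262.8], 0.51), ([236.0, 219.9], 0.42), ([195.1, 264.0], 0.54)]
0 [261. 175.]
23 [258. 179.]
36 [256. 184.]
```

Request:
{"fn": "arm_command", "kwargs": {"steps": [{"translation": [0, 0.008, -0.01], "twist": [0, 0, 0], "fingers": -1}, {"translation": [0, 0.04, -0.05], "twist": [0, 0, 0], "fingers": -1}, {"translation": [0, 0.086, -0.102], "twist": [0, 0, 0], "fingers": -1}, {"translation": [0, 0.12, -0.143], "twist": [0, 0, 0], "fingers": -1}, {"translation": [0, 0.12, -0.143], "twist": [0, 0, 0], "fingers": 0}]}}

```text
time: 23.9
eef_pos: [0.5381, -0.0124, 0.2351]
tcp_rot: [0.549, 0.763, 0.276, 0.202]
contact_force: [0.7, -0.7, -0.7]
opening: 0.198
finger_force: 0.0
```

```bash
python3 - <<'E'
from h import *
print(cur()[0]); ims=[]
for n in("top","scene"):
    c=read_camera(n); im=c["pixels"][:,:,::-1].copy()
    print(n,[(q,r["point"],round(r["conf"],2)) for q in("charcoal","charcoal_top","charcoal_mid","lid_handle") for r in recognise(c,q)[:1]])
    for ph in (0,36):
        a=np.radians(ph); print(ph,proj(c,w(CH,(-.021+.0295*np.cos(a)-.096*np.sin(a),YC,.006+.0295*np.sin(a)+.096*np.cos(a)))).round(0))
    ims.append(cv2.resize(im[115:235,200:300] if n=="top" else im[120:240,220:320],(400,480),interpolation=3))
cv2.imwrite("pics/x8.png",np.hstack(ims))
E
```

```text
[ 0.53806355 -0.01238525  0.23512528]
top [('charcoal', [175.7, 254.1], 0.5), ('charcoal_top', [177.5, 254.6], 0.66), ('charcoal_mid', [176.5, 250.7], 0.58), ('lid_handle', [127.0, 264.1], 0.77)]
0 [254. 165.]
36 [261. 187.]
scene [('charcoal', [188.3, 257.4], 0.71), ('charcoal_top', [186.9, 259.0], 0.62), ('charcoal_mid', [189.1, 256.8], 0.76), ('lid_handle', [139.5, 291.1], 0.69)]
0 [261. 175.]
36 [256. 184.]
```

View pics/x8.png

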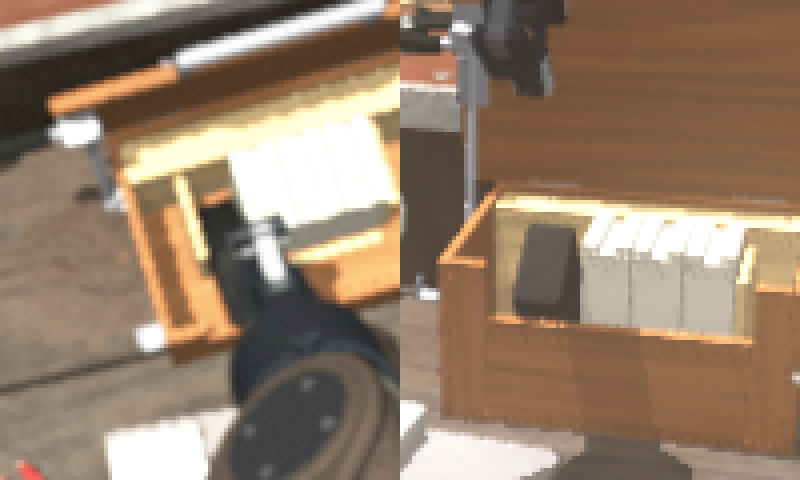

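The right half of the last picture shows the charcoal tipped forward, alone, with its top face back edge at crop (527–573, 227). The bricks stand, and the lid and rod hold. Next I'll check the lean against the block model and plan the grasp.

```bash
cat >> h.py <<'E'
def blk(wd,y,h,ph=np.radians(36),x0=-.021,z0=.006):
    return w(CH,(x0+wd*np.cos(ph)-h*np.sin(ph),y,z0+wd*np.sin(ph)+h*np.cos(ph)))
E
python3 - <<'E'
from h import *
c=read_camera("scene")
for ph in (30,36,40):
  print(ph,[proj(c,blk(wd,y,h,np.radians(ph))).round(1).tolist() for wd,y,h in ((.059,.064,.096),(.059,.033,.096),(0,.064,.096),(0,.033,.096),(0,.064,.07),(0,.033,.07))])
print("walltop",proj(c,w(CH,(-.075,.064,.07))).round(1),proj(c,w(CH,(-.075,.033,.07))).round(1))
# dark mask extent
im=c["pixels"].astype(int); m=((im.max(2)<95)&((im.max(2)-im.min(2))<16)).astype(np.uint8)[165:205,243:275]
n,l,st,ce=cv2.connectedComponentsWithStats(m); k=1+st[1:,4].argmax(); print(st[k],ce[k])
for r in range(8,36,2):
    x=np.where(l[r]==k)[0]; print(165+r,243+x.min() if len(x) else 0,243+x.max() if len(x) else 0, im[165+r,255].mean().round())
s=rows([(grasp(blk(.028,YC,.078),rot(CH[2]-np.pi/2,np.radians(36)))-.1*0,rot(CH[2]-np.pi/2,np.radians(36)),0)]); print(s[0],get_state()["qpos"])
E
```

```text
30 [[253.0, 172.1], [265.3, 173.0], [248.6, 190.9], [261.3, 192.0], [249.7, 197.4], [262.2, 198.5]]
36 [[252.0, 173.8], [264.5, 174.8], [247.8, 194.4], [260.6, 195.5], [249.2, 199.9], [261.7, 201.0]]
40 [[251.4, 175.3], [263.9, 176.2], [247.3, 196.8], [260.2, 198.0], [248.9, 201.6], [261.4, 202.8]]
walltop [248.  199.2] [260.8 200.3]
[ 6 15 14 19 45] [13.51111111 27.28888889]
173 0 0 146.0
175 0 0 134.0
177 0 0 97.0
179 0 0 95.0
181 262 262 93.0
183 262 262 95.0
185 261 262 93.0
187 261 261 91.0
189 260 261 91.0
191 260 260 90.0
193 260 260 89.0
195 249 259 82.0
197 253 257 66.0
199 0 0 109.0
CALL
{'translation': [-0.002, -0.109, 0.188], 'twist': [0.047, -0.048, 1.499], 'fingers': 0}
[ 0.56272019 -0.00441862  0.0700743 ] [-0.42034075 -0.33160747  2.29163999  0.67897469  0.7569701  -1.14490001]
```

```bash
cat >> h.py <<'E'
RG=rot(CH[2]-np.pi/2,np.radians(36)); GP=grasp(blk(.028,YC,.078),RG)
E
python3 - <<'E'
from h import *
p,R=cur(); Rm=R*Ro.from_rotvec((R.inv()*RG).as_rotvec()*.5); pre=GP-RG.apply([0,0,.09]); print(pre)
rows([((p+pre)/2+[0,0,.03],Rm,0)]*5+[(pre,RG,0)]*5)
E
```

```text
[ 0.51288215 -0.02104192  0.14300152]
CALL
{'translation': [-0.001, -0.025, 0.003], 'twist': [0.023, -0.024, 0.75], 'fingers': 0}
{'translation': [-0.001, -0.025, 0.003], 'twist': [0.023, -0.024, 0.75], 'fingers': 0}
{'translation': [-0.001, -0.025, 0.003], 'twist': [0.023, -0.024, 0.75], 'fingers': 0}
{'translation': [-0.001, -0.025, 0.003], 'twist': [0.023, -0.024, 0.75], 'fingers': 0}
{'translation': [-0.001, -0.025, 0.003], 'twist': [0.023, -0.024, 0.75], 'fingers': 0}
CALL
{'translation': [-0.052, -0.052, 0.068], 'twist': [0.024, -0.024, 0.749], 'fingers': 0}
{'translation': [-0.052, -0.052, 0.068], 'twist': [0.024, -0.024, 0.749], 'fingers': 0}
{'translation': [-0.052, -0.052, 0.068], 'twist': [0.024, -0.024, 0.749], 'fingers': 0}
{'translation': [-0.052, -0.052, 0.068], 'twist': [0.024, -0.024, 0.749], 'fingers': 0}
{'translation': [-0.052, -0.052, 0.068], 'twist': [0.024, -0.024, 0.749], 'fingers': 0}
```

Request:
{"fn": "arm_command", "kwargs": {"steps": [{"translation": [-0.001, -0.025, 0.003], "twist": [0.023, -0.024, 0.75], "fingers": 0}, {"translation": [-0.001, -0.025, 0.003], "twist": [0.023, -0.024, 0.75], "fingers": 0}, {"translation": [-0.001, -0.025, 0.003], "twist": [0.023, -0.024, 0.75], "fingers": 0}, {"translation": [-0.001, -0.025, 0.003], "twist": [0.023, -0.024, 0.75], "fingers": 0}, {"translation": [-0.001, -0.025, 0.003], "twist": [0.023, -0.024, 0.75], "fingers": 0}]}}

```text
time: 25.08
eef_pos: [0.5249, -0.0165, 0.2178]
tcp_rot: [0.806, 0.494, 0.315, 0.081]
contact_force: [0.8, -0.0, -0.0]
opening: 0.5
finger_force: 0.0
```

Request:
{"fn": "arm_command", "kwargs": {"steps": [{"translation": [-0.052, -0.052, 0.068], "twist": [0.024, -0.024, 0.749], "fingers": 0}, {"translation": [-0.052, -0.052, 0.068], "twist": [0.024, -0.024, 0.749], "fingers": 0}, {"translation": [-0.052, -0.052, 0.068], "twist": [0.024, -0.024, 0.749], "fingers": 0}, {"translation": [-0.052, -0.052, 0.068], "twist": [0.024, -0.024, 0.749], "fingers": 0}, {"translation": [-0.052, -0.052, 0.068], "twist": [0.024, -0.024, 0.749], "fingers": 0}]}}

```text
time: 25.7
eef_pos: [0.5136, -0.0211, 0.1437]
tcp_rot: [0.939, 0.152, 0.306, -0.049]
contact_force: [0.3, 0.3, -0.5]
opening: 0.498
finger_force: 0.0
```

```bash
python3 - <<'E'
from h import *
p,R=cur(); print(RG.inv().apply(p-GP),(R.inv()*RG).as_rotvec(),get_state()["qpos"])
c=read_camera("wrist"); T=np.linalg.inv(c["T_tool_cam"]); im=c["pixels"].astype(int)
def pj(X): X=T@np.r_[R.inv().apply(X-p),1]; u=c["K"]@X[:3]; return (u[:2]/u[2]).round(0)
P={k:pj(blk(*k)) for k in ((0,.064,.096),(0,.033,.096),(.059,.064,.096),(.059,.033,.096))}; print(P)
# row scans across block top at mid-width
u=pj(blk(.035,YC,.096)); r=int(u[1]); print(u)
for rr in (r-8,r,r+8):
    if 0<=rr<384: print(rr,im[rr,max(0,int(u[0])-80):int(u[0])+80:4].mean(1).astype(int).tolist())
print([(q,x["point"],round(x["conf"],2)) for q in("charcoal","charcoal_top") for x in recognise(c,q)[:2]])
rows([(GP-RG.apply([0,0,z]),RG,0) for z in (.05,.02,0,0,0)])
E
```

```text
[ 0.00090833  0.00024747 -0.09016519] [ 8.36873507e-05 -9.36405724e-04  1.20819003e-03] [-0.44649035 -0.23856542  2.37777228  0.7335165   0.65635277  0.28720617]
{(0, 0.064, 0.096): array([235., 247.]), (0, 0.033, 0.096): array([279., 247.]), (0.059, 0.064, 0.096): array([233., 165.]), (0.059, 0.033, 0.096): array([281., 165.])}
[256. 200.]
192 [80, 50, 56, 49, 49, 55, 50, 62, 70, 68, 71, 82, 129, 131, 101, 54, 49, 57, 56, 58, 55, 52, 57, 58, 56, 66, 93, 97, 100, 108, 107, 105, 108, 102, 112, 110, 107, 109, 110, 106]
200 [60, 50, 52, 49, 49, 52, 50, 66, 71, 71, 69, 81, 131, 131, 124, 55, 53, 56, 55, 55, 55, 53, 53, 56, 54, 60, 89, 91, 93, 106, 107, 106, 116, 111, 107, 108, 105, 108, 108, 106]
208 [54, 48, 51, 50, 53, 52, 52, 71, 77, 73, 78, 87, 139, 141, 128, 53, 52, 51, 55, 50, 53, 53, 53, 53, 57, 72, 112, 118, 123, 205, 204, 205, 208, 208, 209, 208, 210, 212, 211, 210]
[('charcoal', [198.5, 253.8], 0.85), ('charcoal_top', [49.8, 151.7], 0.71), ('charcoal_top', [195.3, 253.9], 0.59)]
CALL
{'translation': [-0.001, -0.0, 0.054], 'twist': [0.0, -0.001, 0.003], 'fingers': 0}
{'translation': [-0.001, -0.0, 0.094], 'twist': [0.0, -0.001, 0.003], 'fingers': 0}
{'translation': [-0.001, -0.0, 0.12], 'twist': [0.0, -0.001, 0.003], 'fingers': 0}
{'translation': [-0.001, -0.0, 0.12], 'twist': [0.0, -0.001, 0.003], 'fingers': 0}
{'translation': [-0.001, -0.0, 0.12], 'twist': [0.0, -0.001, 0.003], 'fingers': 0}
```

Request:
{"fn": "arm_command", "kwargs": {"steps": [{"translation": [-0.001, -0.001, 0.054], "twist": [0, 0, 0], "fingers": 0}, {"translation": [-0.001, -0.001, 0.094], "twist": [0, 0, 0], "fingers": 0}, {"translation": [-0.001, -0.001, 0.12], "twist": [0, 0, 0], "fingers": 0}, {"translation": [-0.001, -0.001, 0.12], "twist": [0, 0, 0], "fingers": 0}]}}

```text
time: 26.35
eef_pos: [0.567, -0.0048, 0.0734]
tcp_rot: [0.938, 0.151, 0.309, -0.048]
contact_force: [7.9, 1.1, 1.9]
opening: 0.501
finger_force: 0.0
```

Request:
{"fn": "arm_command", "kwargs": {"steps": [{"translation": [0, 0, 0], "twist": [0, 0, 0], "fingers": -0.4}, {"translation": [0, 0, 0], "twist": [0, 0, 0], "fingers": -0.6}, {"translation": [0, 0, 0], "twist": [0, 0, 0], "fingers": -0.6}, {"translation": [0, 0, 0], "twist": [0, 0, 0], "fingers": -0.6}], "grip_force": 25}}

```text
time: 26.85
eef_pos: [0.5665, -0.0048, 0.0741]
tcp_rot: [0.938, 0.151, 0.309, -0.048]
contact_force: [6.4, 2.2, 3.1]
opening: 0.361
finger_force: 30.2
```

```bash
python3 - <<'E'
from h import *
p,R=cur(); print(RG.inv().apply(p-GP))
rows([(p+[0,0,z],R,-.6) for z in (.01,.03,.06,.1,.14)])
E
```

```text
[ 0.00485073  0.00153831 -0.0013586 ]
CALL
{'translation': [0.008, 0.0, -0.011], 'twist': [0.0, 0.0, 0.0], 'fingers': -0.6}
{'translation': [0.024, 0.0, -0.032], 'twist': [0.0, 0.0, 0.0], 'fingers': -0.6}
{'translation': [0.048, 0.0, -0.064], 'twist': [0.0, 0.0, 0.0], 'fingers': -0.6}
{'translation': [0.079, 0.001, -0.107], 'twist': [0.0, 0.0, 0.0], 'fingers': -0.6}
{'translation': [0.111, 0.001, -0.15], 'twist': [0.0, 0.0, 0.0], 'fingers': -0.6}
```

Request:
{"fn": "arm_command", "kwargs": {"steps": [{"translation": [0.01, 0, -0.01], "twist": [0, 0, 0], "fingers": -0.6}, {"translation": [0.024, 0, -0.032], "twist": [0, 0, 0], "fingers": -0.6}]}}

```text
time: 27.1
eef_pos: [0.5626, -0.0033, 0.0997]
tcp_rot: [0.939, 0.153, 0.304, -0.05]
contact_force: [-0.0, 0.4, 0.1]
opening: 0.357
finger_force: 30.1
```

```bash
python3 - <<'E'
from h import *
s=get_state();p,R=cur(); print(p,s["contact_force"],s["opening"],s["finger_force"])
c=read_camera("scene"); print([(q,r["point"],round(r["conf"],2)) for q in("charcoal","charcoal_top","charcoal_mid") for r in recognise(c,q)[:1]])
rows([(p+[0,0,z],R,-.6) for z in (.02,.05,.08,.12)])
E
```

```text
[ 0.56255148 -0.00327517  0.09971155] [-0.00885337  0.36275645  0.07874339] 0.3574484341184525 30.112311244010925
[('charcoal', [186.3, 254.5], 0.72), ('charcoal_top', [183.3, 257.6], 0.62), ('charcoal_mid', [188.3, 259.4], 0.71)]
CALL
{'translation': [0.015, -0.001, -0.021], 'twist': [0.001, -0.002, 0.0], 'fingers': -0.6}
{'translation': [0.038, -0.001, -0.054], 'twist': [0.001, -0.002, 0.0], 'fingers': -0.6}
{'translation': [0.062, -0.001, -0.086], 'twist': [0.001, -0.002, 0.0], 'fingers': -0.6}
{'translation': [0.093, -0.0, -0.129], 'twist': [0.001, -0.002, 0.0], 'fingers': -0.6}
```

Request:
{"fn": "arm_command", "kwargs": {"steps": [{"translation": [0.015, 0, -0.021], "twist": [0, 0, 0], "fingers": -0.6}, {"translation": [0.038, 0, -0.054], "twist": [0, 0, 0], "fingers": -0.6}, {"translation": [0.062, 0, -0.086], "twist": [0, 0, 0], "fingers": -0.6}, {"translation": [0.093, 0, -0.129], "twist": [0, 0, 0], "fingers": -0.6}]}}

```text
time: 27.8
eef_pos: [0.5615, -0.0033, 0.2179]
tcp_rot: [0.939, 0.152, 0.304, -0.05]
contact_force: [0.4, -0.9, -1.3]
opening: 0.355
finger_force: 28.9
```

```bash
cat >> h.py <<'E'
RP=rot(BD[2]-np.pi/2); PP=w(BD,(0,-.034,.013))+RP.apply([.00335,0,0])+[0,0,.0604]
E
python3 - <<'E'
from h import *
p,R=cur(); print(p,PP,get_state()["qpos"])
rows([(PP+[0,0,.12],RP,-.6)]*5)
E
```

```text
[ 0.56146387 -0.00325838  0.21790533] [ 0.43951901 -0.0273406   0.0734    ] [-0.35646493 -0.22916339  2.21889509  0.58611652  0.73018218  0.53285836]
CALL
{'translation': [-0.152, -0.021, -0.07], 'twist': [-0.044, -0.596, 0.13], 'fingers': -0.6}
{'translation': [-0.152, -0.021, -0.07], 'twist': [-0.044, -0.596, 0.13], 'fingers': -0.6}
{'translation': [-0.152, -0.021, -0.07], 'twist': [-0.044, -0.596, 0.13], 'fingers': -0.6}
{'translation': [-0.152, -0.021, -0.07], 'twist': [-0.044, -0.596, 0.13], 'fingers': -0.6}
{'translation': [-0.152, -0.021, -0.07], 'twist': [-0.044, -0.596, 0.13], 'fingers': -0.6}
```

Request:
{"fn": "arm_command", "kwargs": {"steps": [{"translation": [-0.04, -0.006, -0.018], "twist": [-0.01, -0.15, 0.03], "fingers": -0.6}, {"translation": [-0.08, -0.011, -0.036], "twist": [-0.022, -0.3, 0.065], "fingers": -0.6}, {"translation": [-0.12, -0.016, -0.055], "twist": [-0.033, -0.45, 0.1], "fingers": -0.6}, {"translation": [-0.152, -0.021, -0.07], "twist": [-0.044, -0.596, 0.13], "fingers": -0.6}, {"translation": [-0.152, -0.021, -0.07], "twist": [-0.044, -0.596, 0.13], "fingers": -0.6}]}}

```text
time: 28.42
eef_pos: [0.4409, -0.027, 0.1936]
tcp_rot: [0.996, 0.091, 0.002, -0.0]
contact_force: [-0.5, -0.3, -1.3]
opening: 0.354
finger_force: 29.0
```

```bash
python3 - <<'E'
from h import *
s=get_state(); p,R=cur(); print(p,(R.inv()*RP).as_rotvec(),s["qpos"],s["opening"])
c=read_camera("scene"); print(c["shot"],[(q,r["point"],round(r["conf"],2)) for q in("charcoal","charcoal_mid") for r in recognise(c,q)[:1]])
e=np.array([np.cos(BD[2]),np.sin(BD[2]),0]); n=np.array([-e[1],e[0],0]); o=p-PP+w(BD,(0,-.034,.013))
for h in (0,.096): print([proj(c,o+a*e*.0295+b*n*.0155+[0,0,h]).round(1).tolist() for a,b in((-1,1),(-1,-1),(1,1),(1,-1))])
im=c["pixels"].astype(int); m=((im.max(2)<85)&((im.max(2)-im.min(2))<18)).astype(np.uint8)
u=proj(c,o+[0,0,.03]).astype(int); print(u)
for r in range(u[1]-20,u[1]+36,4):
    x=np.where(m[r,u[0]-30:u[0]+30])[0]; print(r,(u[0]-30+x.min(),u[0]-30+x.max(),len(x)) if len(x) else 0)
rows([(PP+[0,0,z],RP,-.6) for z in (.08,.04,.015,.006,.006)])
E
```

```text
[ 0.44090956 -0.0270325   0.1935911 ] [-0.0002764  -0.00356929  0.00131395] [-2.92772736e-01 -2.17242751e-01  2.16520797e+00  2.02107688e-03
  1.19057952e+00  1.09486243e+00] 0.3542888419829667
22 [('charcoal', [168.7, 235.8], 0.97), ('charcoal_mid', [169.2, 236.3], 0.87)]
[[226.1, 192.0], [240.0, 194.0], [236.8, 182.2], [250.0, 184.0]]
[[224.9, 147.3], [239.5, 148.9], [236.2, 139.9], [250.0, 141.3]]
[238 174]
154 (np.int64(225), np.int64(252), 25)
158 (np.int64(212), np.int64(251), 24)
162 (np.int64(214), np.int64(244), 19)
166 (np.int64(227), np.int64(248), 22)
170 (np.int64(213), np.int64(248), 25)
174 (np.int64(213), np.int64(248), 24)
178 (np.int64(211), np.int64(248), 26)
182 (np.int64(227), np.int64(248), 22)
186 (np.int64(227), np.int64(246), 20)
190 (np.int64(226), np.int64(242), 17)
194 0
198 0
202 0
206 0
CALL
{'translation': [-0.002, -0.001, 0.055], 'twist': [0.001, -0.005, 0.0], 'fingers': -0.6}
{'translation': [-0.003, -0.001, 0.108], 'twist': [0.001, -0.005, 0.0], 'fingers': -0.6}
{'translation': [-0.003, -0.001, 0.141], 'twist': [0.001, -0.005, 0.0], 'fingers': -0.6}
{'translation': [-0.003, -0.001, 0.153], 'twist': [0.001, -0.005, 0.0], 'fingers': -0.6}
{'translation': [-0.003, -0.001, 0.153], 'twist': [0.001, -0.005, 0.0], 'fingers': -0.6}
```

Request:
{"fn": "arm_command", "kwargs": {"steps": [{"translation": [-0.002, -0.001, 0.055], "twist": [0, -0.003, 0], "fingers": -0.6}, {"translation": [-0.003, -0.001, 0.108], "twist": [0, -0.003, 0], "fingers": -0.6}, {"translation": [-0.003, -0.001, 0.141], "twist": [0, -0.003, 0], "fingers": -0.6}, {"translation": [-0.003, -0.001, 0.151], "twist": [0, -0.003, 0], "fingers": -0.6}, {"translation": [-0.003, -0.001, 0.153], "twist": [0, -0.003, 0], "fingers": -0.6}]}}

```text
time: 29.2
eef_pos: [0.4396, -0.0276, 0.0806]
tcp_rot: [0.996, 0.09, 0.001, 0.001]
contact_force: [0.4, 0.2, -0.8]
opening: 0.36
finger_force: 29.0
```

Request:
{"fn": "arm_command", "kwargs": {"steps": [{"translation": [0, 0, 0.003], "twist": [0, 0, 0], "fingers": -0.6}, {"translation": [0, 0, 0.004], "twist": [0, 0, 0], "fingers": -0.6}, {"translation": [0, 0, 0.004], "twist": [0, 0, 0], "fingers": -0.6}]}}

```text
time: 29.58
eef_pos: [0.4396, -0.0276, 0.0778]
tcp_rot: [0.996, 0.09, 0.001, 0.001]
contact_force: [0.0, -0.2, -0.6]
opening: 0.357
finger_force: 29.0
```

Request:
{"fn": "arm_command", "kwargs": {"steps": [{"translation": [0, 0, 0.002], "twist": [0, 0, 0], "fingers": -0.6}, {"translation": [0, 0, 0.003], "twist": [0, 0, 0], "fingers": -0.6}, {"translation": [0, 0, 0.003], "twist": [0, 0, 0], "fingers": -0.6}]}}

```text
time: 29.95
eef_pos: [0.4391, -0.0275, 0.0749]
tcp_rot: [0.996, 0.09, 0.001, 0.001]
contact_force: [0.2, 0.6, -1.1]
opening: 0.359
finger_force: 29.0
```

Request:
{"fn": "arm_command", "kwargs": {"steps": [{"translation": [0, 0, 0.001], "twist": [0, 0, 0], "fingers": -0.6}, {"translation": [0, 0, 0.002], "twist": [0, 0, 0], "fingers": -0.6}, {"translation": [0, 0, 0.002], "twist": [0, 0, 0], "fingers": -0.6}]}}

```text
time: 30.32
eef_pos: [0.4393, -0.0275, 0.0739]
tcp_rot: [0.996, 0.09, 0.001, 0.001]
contact_force: [-1.9, 0.7, 3.3]
opening: 0.361
finger_force: 29.4
```

Request:
{"fn": "arm_command", "kwargs": {"steps": [{"translation": [0, 0, 0.001], "twist": [0, 0, 0], "fingers": -0.6}, {"translation": [0, 0, 0.001], "twist": [0, 0, 0], "fingers": -0.6}]}}

```text
time: 30.58
eef_pos: [0.4394, -0.0275, 0.0739]
tcp_rot: [0.996, 0.09, 0.0, 0.001]
contact_force: [-3.9, 1.1, 9.0]
opening: 0.358
finger_force: 30.1
```

```bash
python3 - <<'E'
from h import *
s=get_state(); print(s["eef_pos"],s["contact_force"],s["wrist_torque"],s["finger_force"])
E
```

```text
[ 0.43940248 -0.02753648  0.07392627] [-3.91714659  1.06998817  9.00640556] [0.20044914 0.64691654 0.01664905] 30.065543353557587
```

Request:
{"fn": "arm_command", "kwargs": {"steps": [{"translation": [0, 0, -0.001], "twist": [0, 0, 0], "fingers": -0.25}, {"translation": [0, 0, -0.001], "twist": [0, 0, 0], "fingers": -0.15}, {"translation": [0, 0, -0.001], "twist": [0, 0, 0], "fingers": -0.05}, {"translation": [0, 0, -0.001], "twist": [0, 0, 0], "fingers": -0.05}, {"translation": [0, 0, -0.001], "twist": [0, 0, 0], "fingers": -0.05}]}}

```text
time: 31.2
eef_pos: [0.4391, -0.0275, 0.0734]
tcp_rot: [0.996, 0.09, 0.001, 0.001]
contact_force: [-0.3, 1.0, 0.4]
opening: 0.474
finger_force: 0.0
```

Request:
{"fn": "arm_command", "kwargs": {"steps": [{"translation": [0, 0, -0.02], "twist": [0, 0, 0], "fingers": -0.05}, {"translation": [0, 0, -0.05], "twist": [0, 0, 0], "fingers": -0.05}, {"translation": [0, 0, -0.1], "twist": [0, 0, 0], "fingers": -0.05}, {"translation": [0, 0, -0.17], "twist": [0, 0, 0], "fingers": -0.05}, {"translation": [0, 0, -0.2], "twist": [0, 0, 0], "fingers": -0.05}]}}

```text
time: 31.82
eef_pos: [0.4405, -0.0276, 0.2285]
tcp_rot: [0.996, 0.09, 0.004, 0.002]
contact_force: [-0.4, 1.2, -0.7]
opening: 0.477
finger_force: 0.0
```

```bash
python3 - <<'E'
from h import *
s=get_state(); p,R=cur(); print(p,s["contact_force"],s["opening"])
c=read_camera("scene"); print([(q,r["point"],round(r["conf"],2)) for q in("charcoal","charcoal_mid","charcoal_top","lid_handle","prop_grip","hammer","pliers","mug","masking","wax_tube","brick_0") for r in recognise(c,q)[:1]])
o=w(BD,(0,-.034,.013)); e=np.array([np.cos(BD[2]),np.sin(BD[2]),0]); n=np.array([-e[1],e[0],0])
print("mid",proj(c,o+[0,0,.048]).round(1),"top",proj(c,o+[0,0,.096]).round(1))
for h in (0,.096): print([proj(c,o+a*e*.0295+b*n*.0155+[0,0,h]).round(1).tolist() for a,b in((-1,1),(-1,-1),(1,1),(1,-1))])
im=c["pixels"].astype(int); m=((im.max(2)<90)&((im.max(2)-im.min(2))<18)).astype(np.uint8); m[:, :215]=0; m[:,262:]=0
N,l,st,ce=cv2.connectedComponentsWithStats(m[180:250].copy()); k=1+st[1:,4].argmax(); print(st[k],ce[k])
for r in range(4,70,6):
    x=np.where(l[r]==k)[0]; print(180+r,(x.min(),x.max()) if len(x) else 0)
t=read_camera("top"); print([(q,r["point"],round(r["conf"],2)) for q in("charcoal","charcoal_top") for r in recognise(t,q)[:1]], proj(t,o+[0,0,.096]).round(1))
E
```

```text
[ 0.4405152 -0.0276475  0.2284986] [-0.4328366   1.16327357 -0.74219252] 0.476866234346771
[('charcoal', [218.2, 235.9], 0.58), ('charcoal_mid', [215.6, 241.0], 0.94), ('charcoal_top', [215.9, 237.8], 0.77), ('lid_handle', [138.8, 290.8], 0.92), ('prop_grip', [148.7, 235.1], 0.52), ('hammer', [228.9, 152.7], 0.71), ('pliers', [239.4, 170.0], 0.81), ('mug', [176.1, 197.3], 0.94), ('masking', [219.3, 361.2], 0.96), ('wax_tube', [231.0, 347.4], 0.65), ('brick_0', [188.0, 283.5], 0.82)]
mid [238.5 218.4] top [238.2 198.5]
[[227.2, 242.5], [240.3, 245.1], [237.3, 230.3], [249.8, 232.6]]
[[226.1, 202.8], [239.9, 205.0], [236.7, 192.5], [249.8, 194.4]]
[228  15  21  50 882] [238.53287982  39.23129252]
184 0
190 0
196 (np.int64(237), np.int64(246))
202 (np.int64(231), np.int64(248))
208 (np.int64(228), np.int64(248))
214 (np.int64(229), np.int64(248))
220 (np.int64(229), np.int64(248))
226 (np.int64(229), np.int64(248))
232 (np.int64(229), np.int64(248))
238 (np.int64(230), np.int64(245))
244 (np.int64(238), np.int64(240))
[('charcoal', [236.2, 268.4], 0.56), ('charcoal_top', [236.4, 268.8], 0.54)] [267.1 227.1]
```

The block's silhouette matches the upright model on the spot to within 1–2 px. The lid and rod are holding, the bystanders haven't moved, and the arm is clear.

```bash
python3 -c "
from plant import *
print(sign_off())"
```

```text
the job is handed in; nothing more can be done
None
```

The job is handed in at about 32 s: the lid rests on the prop rod, and the charcoal block stands on end in the middle of the board's bare half. The camera checks showed the bricks still standing and the other things where they were; I got no verdict back.

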